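Fit the parts dish into its bracket without losing the bearing ball

TASK

Take the little steel parts dish with the loose bearing ball out of the grip ring it is parked in, push its stem down through the slotted collar of the grey bracket until its foot sits on the collar, and give it a quarter turn, either way, so the cross pin locks under the collar. Keep the dish level and the ball in the middle of it all the way, leave the other things on the ledge where they are, and finish still gripping the dish there, seated and level, so that I can nip up the bracket's screw with the hex key.

Things in the scene. Friction and masses are not known exactly. Their poses are not given: they have to be found in the camera images.
- dish: Round stainless parts dish on a stem, upright, 0.19 kg. Origin: centre of the underside of its foot flange, z up the stem axis. Foot 40 mm diameter, 3 mm thick; neck 22 mm; dish 60 mm diameter from z = 20 to its rim at 34 mm. Two flat upright ears 20 mm wide, z = 20 to 34 mm, stand on its +x and -x sides, outer faces 68 mm apart: grip across them from above. Same after half a turn.
- dish_mid (a point): Lowest point in the middle of the dish's hollow, on the stem axis, 22.5 mm above the dish's origin. The hollow is a shallow bowl, 110 mm radius of curvature, 55 mm across, with a low upright wall round it.
- dish_pin (a point): Centre of the cross pin in the stem, 14 mm below the dish's origin. The pin is round-ended, 5 mm thick and 23 mm long, along the dish's x axis (in line with the ears). The stem is 10 mm thick, bevelled, and ends 17.5 mm below the dish's origin.
- ball_center (a point): Centre of the loose steel bearing ball, 16 mm diameter, 17 g, that lies in the middle of the dish and rolls almost freely: a jerk or a tilt of a few degrees sends it off the middle.
- ring: Purple silicone grip ring lying flat, 70 mm outside diameter, 28 mm hole, 24 mm tall; loose. Origin: centre of its underside. At the start the dish's foot stands on it with the stem hanging in its hole.
- bracket: Grey cast bracket screwed to the ledge, fixed. Origin: on the ledge right below the collar's axis. The collar is a flat round boss 43 mm in diameter, 8 mm thick, its top 50 mm above the ledge, free underneath. Its upright (33 to 43 mm from the axis) and screwed foot (to 88 mm) are on its +x side; a small screw head is on its -x side. Nothing on it is higher than the collar's top.
- socket (a point): Centre of the collar's hole, at its top face; axes as the bracket's, z up. The hole is 13 mm wide with a slot 25 mm long and 8 mm wide across it, along the bracket's x axis. When the dish is seated its origin lies here and its cross pin is 14 mm lower, under the collar, free to turn.
- plate: Bystander: chrome fractional weight plate lying flat, 107 mm diameter, 12 mm thick, loose. Origin: centre of its underside.
- hex_key: Bystander: aluminium hex key lying flat, arms 95 and 30 mm, about 6 mm thick, loose. Origin: 40 mm along the long arm from the bend.
- timer: Bystander: black plastic timer, 62 x 62 mm, 18 mm tall with a round press button, loose. Origin: centre of its underside.
- mug: Bystander: stainless steel mug, 76 mm diameter, 85 mm tall, loose. Origin: centre of its underside.
- wrench: Bystander: steel wrench lying flat, 160 mm long, loose. Origin: near its middle, on the ledge.
- jar: Bystander: jar with steel cap, 64 mm diameter, 75 mm tall, loose. Origin: centre of its underside.
- bar_collar: Bystander: black plastic barbell collar lying flat, a ring of 72 mm outside diameter, 30 mm tall, with a latch block sticking out 23 mm on its -x side, loose. Origin: centre of its underside.
Mind the look-alikes: they are no part of the job. Leave any orange, purple or red look-alike of the dish alone.

How it is judged:
By the outcome, as a careful person would: the job done as asked, in the order asked, and still so for the second after the job is handed in, while the arm keeps its last pose, push and grip.
It also fails if it takes over 59 s, if anything falls off the work surface, if the arm or the gripper's body presses on something with over 40 N, if the wrist force passes 120 N, or if a joint passes its speed limit or range.

ROBOT

A 7-joint arm with a two-finger parallel gripper is mounted at the origin on the work surface. World frame = base frame: x ahead of the robot, y to its left, z up, the work surface at z = 0. Lengths are in m, angles in rad, forces in N, time in s.
With the tool pointing down it reaches from about 0.35 to 0.9 m from the base axis. Payload 7.2 kg.
Tool frame: the origin (TCP) lies at the very end of the fingers, on their centre line; the grasp point (between the pads) lies bot.pinch_z behind it (bot.pinch_z is the distance from the TCP to the grasp point, in m); z points along the fingers, y is the direction in which the jaws open and shut (so a half turn about z gives the same grasp; the last joint's range is limited). The gripper opens to 88 mm and grips with 3 to 60 N. Pads are 20 mm wide; open, the fingers measure 115 mm over their backs; the gripper's body (75 mm by 178 mm) begins 61 mm behind the grasp point.
Start: joints at [-1.241, 0.411, -0.013, 1.596, 0.006, 1.134, -0.082], TCP at [0.242, 0.576, 0.223] pointing down, gripper open.
Joint ranges: [-2.95, 2.95], [-0.29, 1.99], [-1.47, 1.44], [0.14, 2.54], [-1.03, 4.17], [0.13, 1.85], [-2.86, 2.86]. Speed limits (rad/s): [2.39, 2.39, 3.01, 3.01, 3.14, 3.14, 3.14].

INTERFACE

Orientations are given as a unit quaternion [x, y, z, w].
In Python, from rig import bot gives the robot as it stands.
- The arm moves only by the tool carry_out, never from a script. Its argument "motion" is one flat list of numbers, 5 for each row, row after row: the closure in counts, from 0 (fully open) to 255 (shut), then the shift along the tool's x, y, z in units of 0.3 m (1.0 is 0.3 m), then the turn about the tool's z in units of pi rad (1.0 is pi rad). A call has 1 to 12 rows; each row shifts and turns the commanded pose from where the row before left it, along the tool's axes as they then stand; what a row does not reach is not made up. A row lasts 1/10 s, in which the tool goes at most 50 mm and 8.59 degrees, less where a joint would pass 70% of its speed; a pose out of reach is approached as far as the arm can. A call with a number of a shift or a turn outside -1 to 1 is refused whole. A call with a gripper value outside its range is refused whole. The fingers move at their own pace and stop on an object; "squeeze" is the grip in N (left out, the last holds). Time passes only in rows, so rows that do not move let the fingers close. It gives the time, the measured TCP pose, the force and the opening at its end, in the units of the state.
- bot.observe(): the state, without advancing time (a new reading comes with each control period).
- bot.capture(name): name is "scene" or "top" or "wrist"; returns (picture, depth): 420x560x3 uint8, red, green, blue; 420x560 float32, m along the optical axis (not along the pixel's ray), 0 where there is no reading.
- bot.get_calibration(name): a dict with "fov_y" (degrees; the focal length in pixels is half the picture's height over the tangent of half this angle, whatever the lens; pixels are square), "cx", "cy" (the principal point, pixels), "k1" (the pictures are not rectified: a ray, as slopes to the right and down, at radius r is drawn at 1 + k1 r^2 times it, then the intrinsics apply), "extrinsics" (4x4, takes a point from world to camera coordinates); the wrist camera has in their place "hand_eye" (4x4, takes a point from camera to tool coordinates, whose origin is the TCP and whose axes are the flange's). Camera axes: x right, y up, looking along -z (the intrinsics and any distortion apply to the point x, -y, -z); pixel columns grow to the right and rows downward; lengths in m; the calibration is good to about 2 mm. A picture is of the moment at which its call begins: read the wrist's pose just before it. get_calibration takes no time and is no camera call.
- bot.sign_off(): hands the job in, once; it reports no verdict.
The state is a dict: "time": time; "joint_pos": joint angles; "joint_velocities": joint speeds; "effort": joint torques, N m; "tool_pos": TCP position; "tcp_rot": TCP orientation; "wrist_force": force on the tool from outside, world axes, zero at the start; "moment": the same for the moment, N m; "finger_gap": finger opening in m.
Only numpy, scipy, OpenCV 4.12 (cv2) and the standard library are available. Lean on these libraries where they do the work, as an engineer would, in place of code of your own. Each camera call takes 0.05 s, during which the arm holds its last target.

## Working session

There is one attempt and no reset: what is moved stays moved. The work goes in short steps, Python scripts to look and compute and a tool call to move; the robot and the scene stay as the last step left them, time stands still between calls to the robot, and variables do not carry over. Pictures are saved under pics/ and viewed, and the job is handed in when it is done.

Besides the shell and the picture viewer there is one more tool, called by a JSON object that holds its "api" and its "payload". carry_out: Moves the arm, as the interface text tells. Its arguments: {"type":"object","properties":{"motion":{"type":"array","items":{"type":"number"}},"squeeze":{"type":"number"}},"required":["motion"]}

```bash
ls; mkdir -p pics
python3 - <<'E'
from rig import bot
import cv2,numpy as np
np.set_printoptions(precision=4,suppress=True)
print(bot.pinch_z, bot.observe())
for n in ("scene","top","wrist"):
    c=bot.get_calibration(n);print(n,c)
    p,d=bot.capture(n)
    cv2.imwrite(f"pics/{n}0.png",p[:,:,::-1]);np.save(f"pics/{n}0d.npy",d)
    cv2.imwrite(f"pics/{n}0raw.png",p[:,:,::-1])
E
```

```text
pics
0.0187 {'time': 0.0, 'joint_pos': array([-1.2412,  0.4119, -0.0127,  1.597 ,  0.0056,  1.1343, -0.0822]), 'joint_velocities': array([-0.0017, -0.0001, -0.0007, -0.0003,  0.0026, -0.0008,  0.0002]), 'effort': array([ -0.0004, -58.7967,   0.6419, -29.1072,  -0.0537,   0.0182,
         0.0002]), 'tool_pos': array([0.2419, 0.5757, 0.2218]), 'tcp_rot': array([ 0.1976,  0.9803, -0.0008, -0.0001]), 'wrist_force': array([-0.7494,  0.8488,  0.2102]), 'moment': array([ 0.0053, -0.0004,  0.0279]), 'finger_gap': 0.08767422748797381}
scene {'fov_y': 52.453145298968316, 'cx': 275.062621275639, 'cy': 211.7500781994786, 'k1': -0.05316158050713436, 'extrinsics': array([[-0.7947,  0.6068, -0.0162,  0.4529],
       [-0.4466, -0.5664,  0.6927,  0.1939],
       [ 0.4111,  0.5577,  0.7211, -1.223 ],
       [ 0.    ,  0.    ,  0.    ,  1.    ]])}
top {'fov_y': 48.65868374114359, 'cx': 280.8183576327823, 'cy': 215.27394018926293, 'k1': -0.14751188823222128, 'extrinsics': array([[-0.0126, -0.9998, -0.0147,  0.0007],
       [ 0.9865, -0.0148,  0.1634, -0.543 ],
       [-0.1636, -0.0125,  0.9865, -1.1053],
       [ 0.    ,  0.    ,  0.    ,  1.    ]])}
wrist {'fov_y': 60.16458969347349, 'cx': 279.3686826001953, 'cy': 209.9624421894098, 'k1': -0.00531566451327932, 'hand_eye': array([[ 0.0013,  0.9616,  0.2744,  0.0771],
       [ 1.    , -0.0011, -0.0008,  0.0008],
       [-0.0005,  0.2744, -0.9616, -0.1629],
       [ 0.    ,  0.    ,  0.    ,  1.    ]])}
```

View pics/scene0.png

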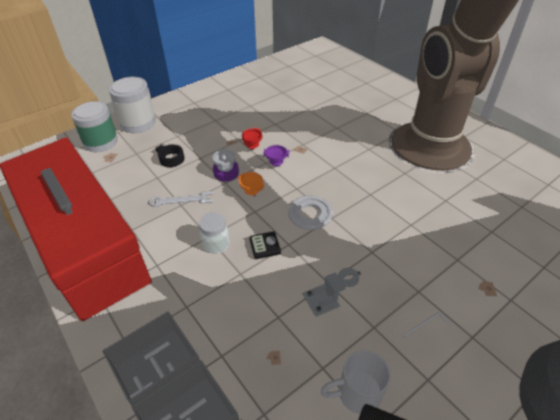

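View pics/top0.png

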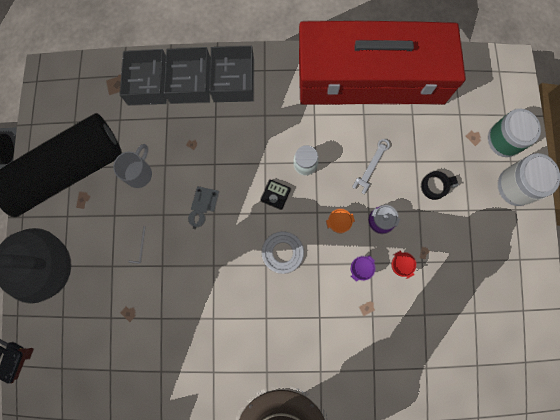

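View pics/wrist0.png

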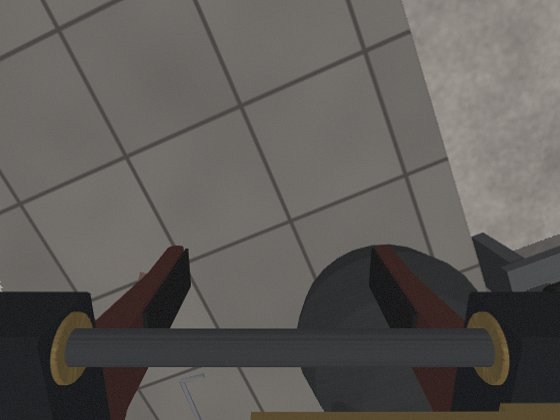

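```bash
cat > h.py <<'E'
import numpy as np,cv2
from scipy.spatial.transform import Rotation as R
from rig import bot
np.set_printoptions(precision=4,suppress=True)
def K(c):
    f=210/np.tan(np.radians(c['fov_y'])/2); return f
def cam(n,st=None):
    c=bot.get_calibration(n)
    if n=='wrist':
        T=np.eye(4);T[:3,:3]=R.from_quat(st['tcp_rot']).as_matrix();T[:3,3]=st['tool_pos']
        return c,T@c['hand_eye']
    return c,np.linalg.inv(c['extrinsics'])
def ray(c,T,uv):
    f=K(c);uv=np.atleast_2d(uv).astype(float)
    d=(uv-[c['cx'],c['cy']])/f; s=d.copy()
    for _ in range(30): s=d/(1+c['k1']*(s**2).sum(1,keepdims=True))
    v=np.c_[s[:,0],-s[:,1],-np.ones(len(s))]@T[:3,:3].T
    return T[:3,3],v
def toz(c,T,uv,z):
    o,v=ray(c,T,uv); return o+v*((z-o[2])/v[:,2:])
def proj(c,T,P):
    P=np.atleast_2d(P);p=(P-T[:3,3])@T[:3,:3]
    s=np.c_[p[:,0]/-p[:,2],-p[:,1]/-p[:,2]]
    return s*(1+c['k1']*(s**2).sum(1,keepdims=True))*K(c)+[c['cx'],c['cy']]
def crop(img,x0,y0,w,h,k,name): cv2.imwrite(name,cv2.resize(img[y0:y0+h,x0:x0+w],None,fx=k,fy=k,interpolation=cv2.INTER_CUBIC))
E
python3 - <<'E'
from h import *
t=cv2.imread('pics/top0.png');s=cv2.imread('pics/scene0.png')
crop(t,320,190,110,90,7,'pics/c1.png');crop(t,170,170,80,70,8,'pics/c2.png')
crop(s,195,115,110,90,7,'pics/c3.png');crop(s,290,255,80,70,8,'pics/c4.png')
c,T=cam('top')
for n,uv,z in (('dish',(383,214),.05),('coll',(197,220),.05),('orange',(340,220),.02)): print(n,toz(c,T,uv,z))
E
```

```text
dish [[ 0.5414 -0.2598  0.05  ]]
coll [[0.5333 0.201  0.05  ]]
orange [[ 0.5327 -0.1559  0.02  ]]
```

View pics/c1.png

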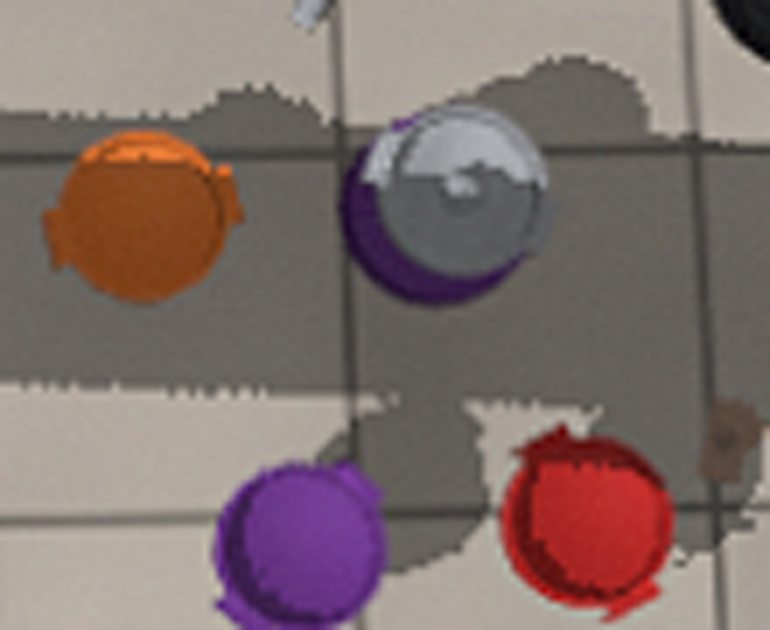

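View pics/c2.png

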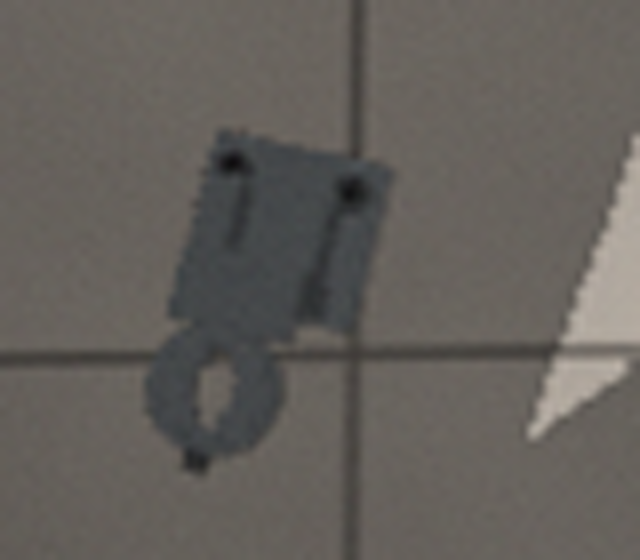

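View pics/c3.png

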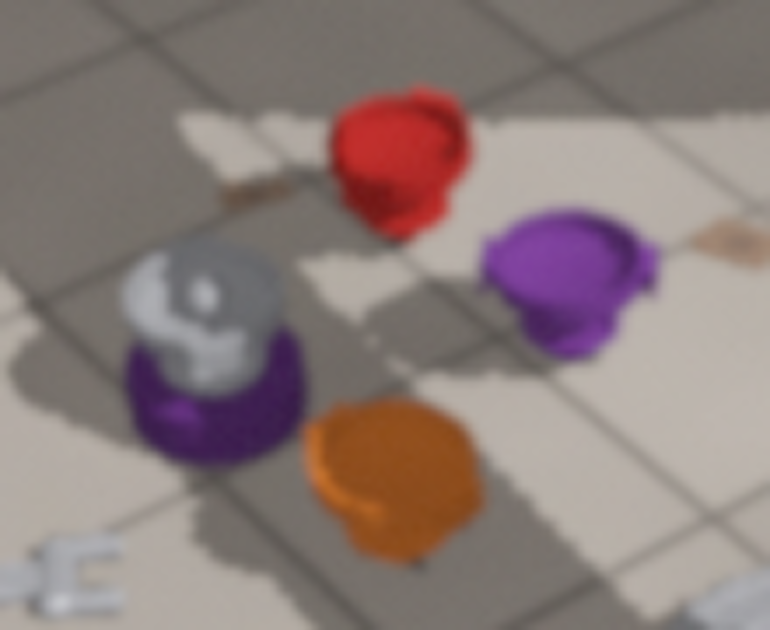

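View pics/c4.png

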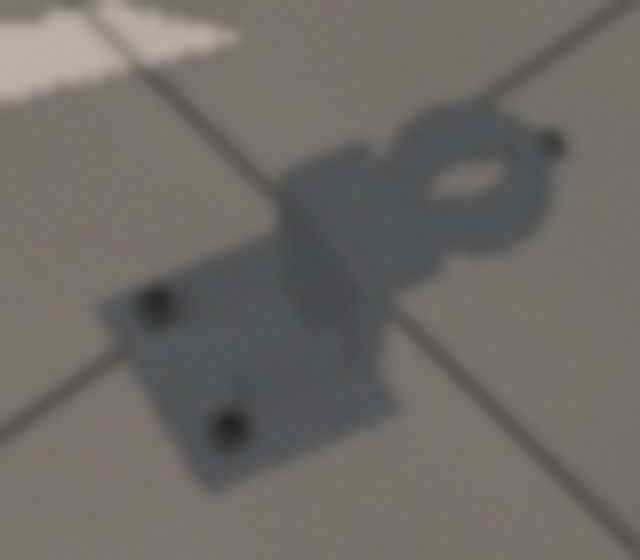

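Run:
```python
from h import *
st=bot.observe()
for n,pts in (('top',[(30,265),(60,265),(20,240),(15,360),(60,165),(130,165),(280,400),(240,75),(383,200),(197,212)]),('wrist',[(330,270),(400,260),(400,310),(340,310)]),('scene',[(540,390),(550,370),(375,415)])):
    c,T=cam(n,st);d=np.load(f'pics/{n}0d.npy')
    for u,v in pts:
        o,w=ray(c,T,(u,v)); print(n,(u,v),(o+w*d[v,u])[0], d[v,u])
```

```text
top (30, 265) [0.4135 0.5515 0.1988] 0.98372436
top (60, 265) [0.4202 0.5319 0.0935] 1.0883957
top (20, 240) [0.476  0.6134 0.1451] 1.0476928
top (15, 360) [0.2253 0.4919 0.3445] 0.80842847
top (60, 165) [0.6649 0.5364 0.118 ] 1.1043028
top (130, 165) [0.6916 0.3948 0.0051] 1.2182952
top (280, 400) [0.0911 0.0013 0.0151] 1.1053156
top (240, 75) [0.9427 0.1011 0.0023] 1.2584378
top (383, 200) [ 0.5862 -0.2719  0.0018] 1.1960372
top (197, 212) [0.5541 0.2021 0.0464] 1.1527079
wrist (330, 270) [0.332  0.5927 0.0604] 0.35418558
wrist (400, 260) [0.2501 0.63   0.2403] 0.15643078
wrist (400, 310) [0.2542 0.6196 0.2676] 0.13234286
wrist (340, 310) [0.3424 0.59   0.1153] 0.3043123
scene (540, 390) [0.4885 0.5655 0.1029] 0.63261855
scene (550, 370) [0.4649 0.5571 0.1267] 0.6298585
scene (375, 415) [0.7187 0.4337 0.1181] 0.60056025
```

{"api": "carry_out", "payload": {"motion": [0, 0, -0.05, -0.1, 0, 0, -0.05, -0.1, -0.1, 0, 0, -0.12, -0.08, 0, 0, 0, -0.14, -0.07, 0, 0, 0, -0.14, -0.07, 0, 0, 0, -0.14, -0.07, 0, 0, 0, -0.14, -0.07, 0, 0, 0, -0.14, -0.07, 0, 0, 0, -0.14, -0.07, 0, 0, 0, -0.14, -0.07, 0.05, 0, 0, -0.14, -0.06, 0.1, 0, 0, -0.14, -0.0, 0.05, 0]}}

```text
time: 1.35
tool_pos: [0.5443, 0.1938, 0.2239]
tcp_rot: [0.199, 0.98, -0.001, -0.001]
wrist_force: [0.4, 1.3, 0.8]
finger_gap: 0.0881
```

{"api": "carry_out", "payload": {"motion": [0, 0, 0, 0, 0, 0, 0, 0, 0, 0, 0, 0, 0, 0, 0]}}

```text
time: 1.65
tool_pos: [0.5435, 0.1982, 0.2254]
tcp_rot: [0.197, 0.98, 0.0, -0.0]
wrist_force: [-0.2, 0.3, 0.9]
finger_gap: 0.0877
```

Run:
```python
from h import *
st=bot.observe();print(st)
p,d=bot.capture('wrist');cv2.imwrite('pics/w1.png',p[:,:,::-1]);np.save('pics/w1d.npy',d)
import pickle;pickle.dump(st,open('pics/w1.pkl','wb'))
```

```text
{'time': 1.65, 'joint_pos': array([-0.6265,  0.3308,  0.25  ,  1.723 , -0.0911,  1.0992,  0.8263]), 'joint_velocities': array([-0.0124, -0.0148, -0.0028,  0.0011, -0.0014, -0.0008,  0.0023]), 'effort': array([  0.9269, -50.1154,   3.7333, -28.347 ,   0.0393,   0.0438,
         0.0044]), 'tool_pos': array([0.5435, 0.1982, 0.2254]), 'tcp_rot': array([ 0.1969,  0.9804,  0.0003, -0.0002]), 'wrist_force': array([-0.2292,  0.3333,  0.9464]), 'moment': array([ 0.0028, -0.0801, -0.0083]), 'finger_gap': 0.08769390447913103}
```

View pics/w1.png

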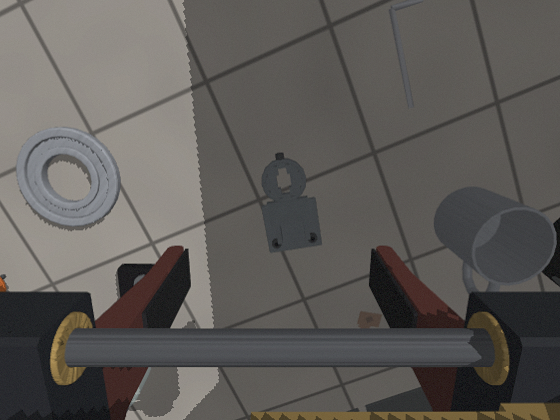

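Run:
```python
from h import *
import pickle
st=pickle.load(open('pics/w1.pkl','rb'))
im=cv2.imread('pics/w1.png')
crop(im,250,140,80,120,5,'pics/c5.png')
c,T=cam('wrist',st)
hsv=cv2.cvtColor(im,cv2.COLOR_BGR2HSV)
for p in [(270,180),(285,180),(285,145),(240,200),(290,225)]: print(p,im[p[1],p[0]],hsv[p[1],p[0]])
```

```text
(270, 180) [73 69 66] [107  24  73]
(285, 180) [86 90 92] [20 17 92]
(285, 145) [85 88 90] [18 14 90]
(240, 200) [86 90 95] [13 24 95]
(290, 225) [69 67 63] [100  22  69]
```

View pics/c5.png

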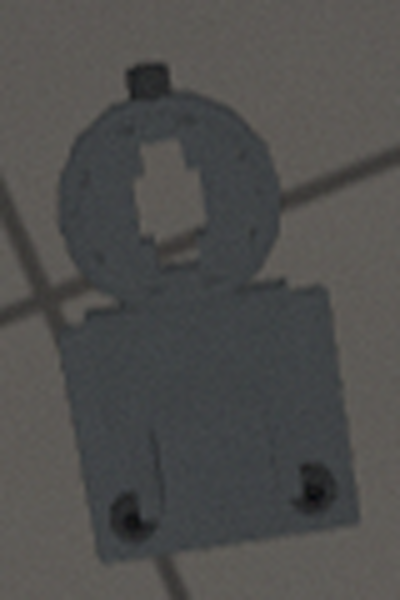

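```bash
cat > coll.py <<'E'
from h import *
from scipy.optimize import least_squares
def collar(im,c,T,guess,verbose=True,blob=None):
    b=cv2.GaussianBlur(im,(3,3),0).astype(int)
    m=((b[:,:,0]-b[:,:,2])>1).astype(np.uint8)
    # subpixel not needed: rectify to metric grid at z=.05, 0.25mm
    s=.00025;N=280
    gy,gx=np.mgrid[:N,:N];P=np.c_[(guess[0]+(gx.ravel()-N/2)*s),guess[1]+(gy.ravel()-N/2)*s,np.full(N*N,.05)]
    uv=proj(c,T,P).astype(np.float32).reshape(N,N,2)
    f=im.astype(np.float32);q=f[:,:,0]-f[:,:,2]; q=cv2.GaussianBlur(q,(3,3),0)
    g=cv2.remap(q,uv[:,:,0],uv[:,:,1],cv2.INTER_LINEAR)
    return g,s,N
def radial(g,s,N,c0,r0,r1,rise,angs):
    # find edge along rays from c0 (metric offset); crossing of threshold 0
    out=[]
    for a in angs:
        rr=np.arange(r0,r1,.0001)
        x=((c0[0]+rr*np.cos(a))/s+N/2).astype(np.float32);y=((c0[1]+rr*np.sin(a))/s+N/2).astype(np.float32)
        v=cv2.remap(g,x[None],y[None],cv2.INTER_LINEAR)[0]
        k=np.where((v[:-1]>0)!=(v[1:]>0))[0]
        if len(k)==0: continue
        i=k[0]; out.append((c0[0]+rr[i]*np.cos(a),c0[1]+rr[i]*np.sin(a)))
    return np.array(out)
E
python3 - <<'E'
from coll import *
import pickle
st=pickle.load(open('pics/w1.pkl','rb'))
for n,im,cc in (('wrist','pics/w1.png',None),('top','pics/top0.png',None),('scene','pics/scene0.png',None)):
    im=cv2.imread(im);c,T=cam(n,st)
    g0=toz(c,T,dict(wrist=(284,180),top=(197,219),scene=(349,277))[n],.05)[0]
    g,s,N=collar(im,c,T,g0)
    vis=np.clip(128+g*10,0,255).astype(np.uint8)
    cv2.imwrite(f'pics/rect_{n}.png',cv2.resize(vis,None,fx=2,fy=2))
    # outer circle: angles away from the foot (+x at -15deg) and screw (165)
    angs=np.radians(np.r_[np.arange(50,145,3),np.arange(185,295,3)])
    ce=np.zeros(2)
    for _ in range(3):
        p=radial(g,s,N,ce,.0165,.026,0,angs)
        r=least_squares(lambda q:np.hypot(*(p-q[:2]).T)-q[2],[*ce,.0215],loss='soft_l1',f_scale=.0003)
        ce=r.x[:2]
    print(n,g0,'centre',g0[:2]+ce,'r',r.x[2],len(p))
    # hole: blob of bg within r .016
    yy,xx=np.mgrid[:N,:N];X=(xx-N/2)*s-ce[0];Y=(yy-N/2)*s-ce[1]
    m=(g<0)&(np.hypot(X,Y)<.0155)
    print(' hole cent',X[m].mean()+ce[0]+g0[0],Y[m].mean()+ce[1]+g0[1],'area mm2',m.sum()*s*s*1e6)
    C=np.cov(X[m],Y[m]);w,V=np.linalg.eigh(C);print(' ang',np.degrees(np.arctan2(V[1,1],V[0,1])),np.sqrt(w))
E
```

```text
wrist [0.5362 0.2072 0.05  ] centre [0.5364 0.2065] r 0.021048678252285007 69
 hole cent 0.5359205387427292 0.20658803502231632 area mm2 246.56250000000003
 ang 167.09972621947486 [0.0032 0.0061]
top [0.5358 0.2011 0.05  ] centre [0.5383 0.2031] r 0.020197177859572313 69
 hole cent 0.5381226077764121 0.20293771250765696 area mm2 269.00000000000006
 ang 167.73644021716052 [0.0035 0.0062]
scene [0.5411 0.207  0.05  ] centre [0.5414 0.2053] r 0.020505668831006196 69
 hole cent 0.5421270674746065 0.20585040875188274 area mm2 197.43750000000003
 ang 164.39551785311593 [0.0029 0.0054]
```

View pics/rect_wrist.png

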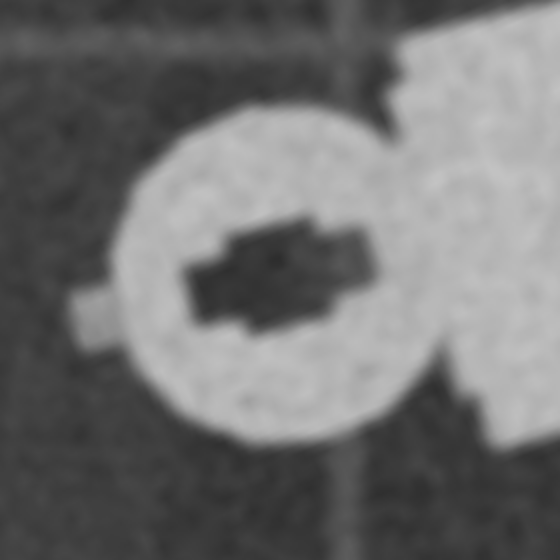

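{"api": "carry_out", "payload": {"motion": [0, -0.02, -0.05, 0, 0, 0, -0.05, -0.12, 0, 0, 0, -0.06, -0.14, 0, 0, 0, -0.06, -0.14, 0, 0, 0, -0.06, -0.14, 0, 0, 0, -0.06, -0.14, 0, 0, 0, -0.06, -0.14, 0, 0, 0, -0.06, -0.14, 0, 0, 0, -0.06, -0.14, 0, 0, 0, -0.06, -0.14, 0, 0, 0, -0.04, -0.1, 0, 0, 0, -0.01, -0.02, 0, 0]}}

```text
time: 2.9
tool_pos: [0.5443, -0.2679, 0.2261]
tcp_rot: [0.2, 0.98, -0.001, 0.001]
wrist_force: [0.3, -0.2, -0.3]
finger_gap: 0.0879
```

{"api": "carry_out", "payload": {"motion": [0, 0, 0, 0, 0, 0, 0, 0, 0, 0, 0, 0, 0, 0, 0]}}

```text
time: 3.2
tool_pos: [0.5468, -0.2605, 0.2253]
tcp_rot: [0.196, 0.981, 0.001, 0.0]
wrist_force: [-0.3, -0.8, 0.4]
finger_gap: 0.0878
```

Run:
```python
from h import *
st=bot.observe();print(st['tool_pos'],st['tcp_rot'],st['joint_pos'])
p,d=bot.capture('wrist');cv2.imwrite('pics/w2.png',p[:,:,::-1]);np.save('pics/w2d.npy',d)
import pickle;pickle.dump(st,open('pics/w2.pkl','wb'))
crop(p[:,:,::-1],200,110,160,120,5,'pics/c6.png')
```

```text
[ 0.5468 -0.2605  0.2253] [0.1962 0.9806 0.0005 0.0001] [ 0.0424  0.3926  0.4377  1.6655 -0.182   1.1239  1.7057]
```

View pics/w2.png

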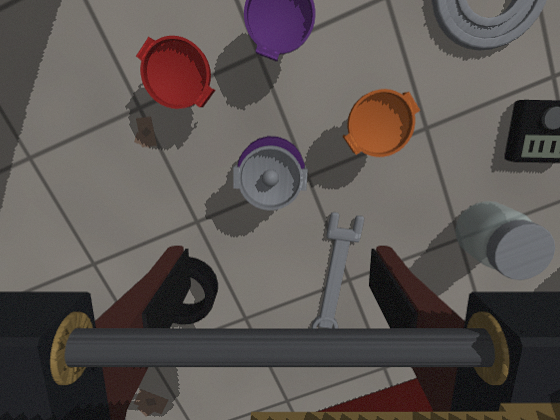

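View pics/c6.png

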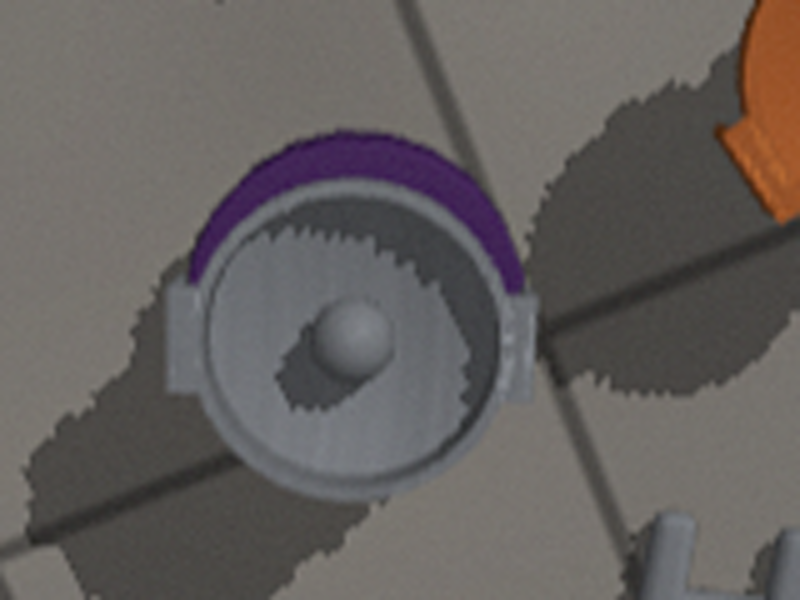

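Run:
```python
from h import *
import pickle
st=pickle.load(open('pics/w2.pkl','rb'));c,T=cam('wrist',st)
q=np.array([(168,284),(168,391),(537,295),(535,402),(352,180),(352,500),(353,338)])/5.+[200,110]-.4
P=toz(c,T,q,.058);print(P[:6])
e=(P[2]+P[3]-P[0]-P[1])/2;print('ear vec',np.linalg.norm(e),np.degrees(np.arctan2(e[1],e[0])),'mid',P[:4].mean(0),'rim mid',(P[4]+P[5])/2,np.linalg.norm(P[4]-P[5]))
print('ball',toz(c,T,q[6:],.024+.0225+.008))
M=R.from_quat(st['tcp_rot']).as_matrix();print('tool y ang',np.degrees(np.arctan2(M[1,1],M[0,1])),'tool x',M[:,0])
mid=P[:4].mean(0)
print('in tool',(M.T@(mid-st['tool_pos'])))
for n in('top',):
    c,T=cam(n);t=np.array([(320+378/7-.4,190+160/7-.4),(320+540/7,190+232/7)]);print(toz(c,T,t,.058), proj(c,T,mid))
```

```text
[[ 0.5084 -0.2891  0.058 ]
 [ 0.5267 -0.2974  0.058 ]
 [ 0.5363 -0.2274  0.058 ]
 [ 0.5549 -0.2351  0.058 ]
 [ 0.504  -0.2506  0.058 ]
 [ 0.5593 -0.274   0.058 ]]
ear vec 0.06802979163611085 65.68649872151893 mid [ 0.5316 -0.2623  0.058 ] rim mid [ 0.5316 -0.2623  0.058 ] 0.05998540448790815
ball [[ 0.5313 -0.2621  0.0545]]
tool y ang 67.36831083468753 tool x [-0.923   0.3848  0.0001]
in tool [ 0.0134 -0.0076  0.1673]
[[ 0.5443 -0.235   0.058 ]
 [ 0.5169 -0.2922  0.058 ]] [[384.8293 217.4075]]
```

{"api": "carry_out", "payload": {"motion": [0, 0.01, -0.005, 0.04, 0.003, 0, 0.015, -0.01, 0.08, 0.003, 0, 0.015, -0.01, 0.1, 0.0034, 0, 0.005, 0, 0.1, 0, 0, 0, 0, 0.08, 0, 0, 0, 0, 0.05, 0, 0, 0, 0, 0.017, 0, 0, 0, 0, 0, 0, 0, 0, 0, 0, 0, 0, 0, 0, 0, 0]}}

```text
time: 4.25
tool_pos: [0.5317, -0.2644, 0.0862]
tcp_rot: [0.212, 0.977, -0.0, 0.001]
wrist_force: [0.4, -0.5, -0.2]
finger_gap: 0.0877
```

Run:
```python
from h import *
st=bot.observe();print(st['tool_pos'],st['tcp_rot'],st['joint_pos'])
p,d=bot.capture('wrist');cv2.imwrite('pics/w3.png',p[:,:,::-1]);np.save('pics/w3d.npy',d)
import pickle;pickle.dump(st,open('pics/w3.pkl','wb'))
```

```text
[ 0.5317 -0.2644  0.0862] [ 0.2121  0.9773 -0.0001  0.001 ] [ 0.0919  0.5273  0.393   1.8296 -0.2635  0.834   1.7583]
```

View pics/w3.png

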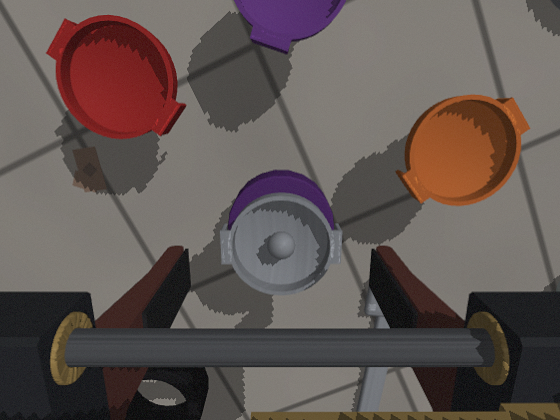

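Run:
```python
from h import *
crop(cv2.imread('pics/w3.png'),180,160,200,150,4,'pics/c7.png')
```

```text
(no output)
```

View pics/c7.png

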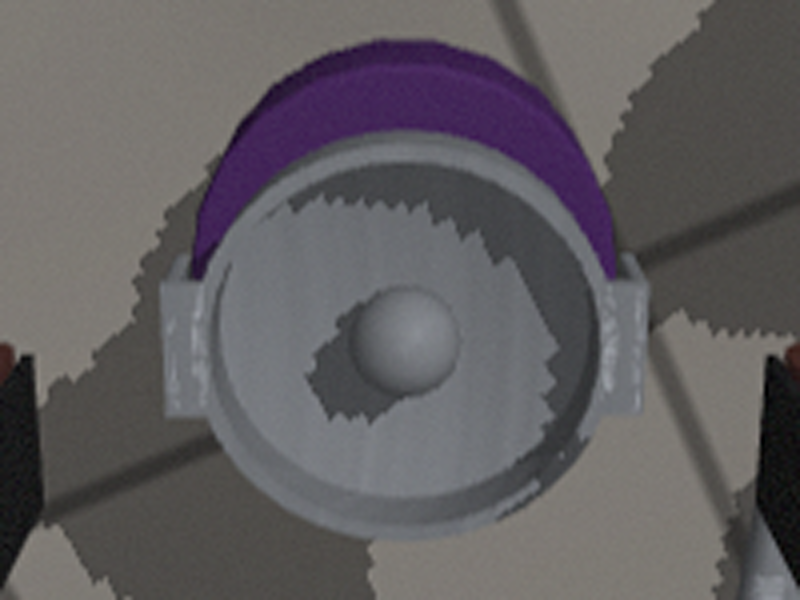

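```bash
cat > ears.py <<'E'
from h import *
def ears(st,pk,off,k,z,ball,zb):
    c,T=cam('wrist',st)
    q=np.array(pk)/float(k)+off-.4;P=toz(c,T,q,z)
    e=(P[2]+P[3]-P[0]-P[1])/2;mid=P.mean(0)
    M=R.from_quat(st['tcp_rot']).as_matrix()
    b=toz(c,T,np.array([ball])/float(k)+off-.4,zb)[0]
    print('ear len',np.linalg.norm(e),'ang',np.degrees(np.arctan2(e[1],e[0])),'tool y ang',np.degrees(np.arctan2(M[1,1],M[0,1])),'mid',mid,'mid in tool',M.T@(mid-st['tool_pos']),'ball',b,'ball-mid',(M.T@(b-mid))[:2])
    return mid
E
python3 - <<'E'
from ears import *
import pickle
st=pickle.load(open('pics/w3.pkl','rb'))
ears(st,[(161,282),(167,416),(649,280),(643,412)],[180,160],4,.058,(407,340),.0545)
E
```

```text
ear len 0.0680245565963361 ang 65.95827269382646 tool y ang 65.51438821754567 mid [ 0.5315 -0.2625  0.058 ] mid in tool [0.0011 0.0017 0.0282] ball [ 0.5317 -0.2622  0.0545] ball-mid [-0.0001  0.0003]
```

{"api": "carry_out", "payload": {"motion": [0, 0.0037, 0.0057, 0.01, 0, 0, 0, 0, 0.03, 0, 0, 0, 0, 0.04, 0, 0, 0, 0, 0.04, 0, 0, 0, 0, 0.03, 0, 0, 0, 0, 0.02, 0, 0, 0, 0, 0.01, 0, 0, 0, 0, 0, 0, 0, 0, 0, 0, 0, 0, 0, 0, 0, 0]}}

```text
time: 5.3
tool_pos: [0.531, -0.2623, 0.0315]
tcp_rot: [0.212, 0.977, -0.0, 0.0]
wrist_force: [-0.3, -0.8, 0.1]
finger_gap: 0.0877
```

Run:
```python
from h import *
st=bot.observe();print(st['tool_pos'],st['tcp_rot'],st['wrist_force'],st['finger_gap'])
p,d=bot.capture('wrist');cv2.imwrite('pics/w4.png',p[:,:,::-1])
crop(p[:,:,::-1],160,200,240,180,3.3,'pics/c8.png')
import pickle;pickle.dump(st,open('pics/w4.pkl','wb'))
```

```text
[ 0.531  -0.2623  0.0315] [ 0.2121  0.9772 -0.0001  0.0004] [-0.263  -0.8248  0.1276] 0.08774629559512083
```

View pics/c8.png

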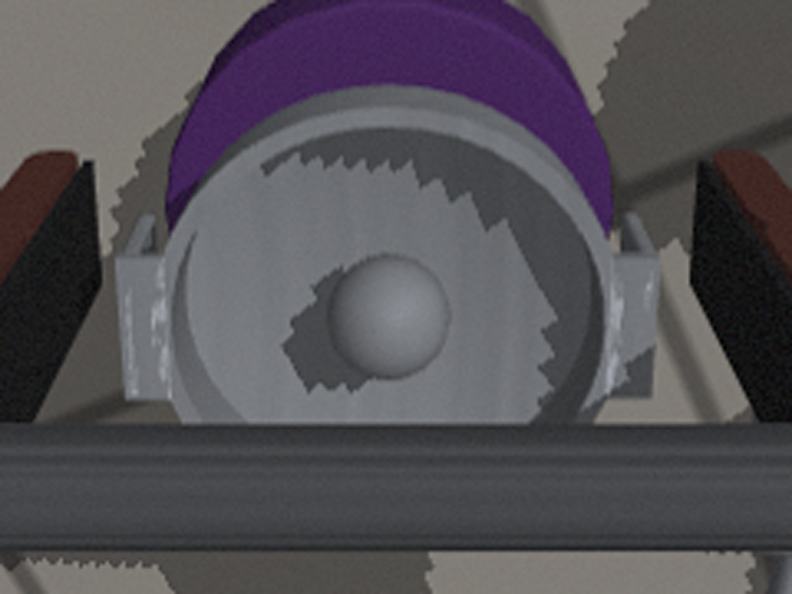

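{"api": "carry_out", "payload": {"motion": [20, 0, 0, 0, 0, 32, 0, 0, 0, 0, 40, 0, 0, 0, 0, 45, 0, 0, 0, 0, 48, 0, 0, 0, 0, 51, 0, 0, 0, 0, 53, 0, 0, 0, 0, 55, 0, 0, 0, 0, 57, 0, 0, 0, 0, 59, 0, 0, 0, 0, 61, 0, 0, 0, 0], "squeeze": 6}}

```text
time: 6.45
tool_pos: [0.5306, -0.2623, 0.0311]
tcp_rot: [0.212, 0.977, -0.0, -0.0]
wrist_force: [-0.8, -1.5, 0.3]
finger_gap: 0.0679
```

{"api": "carry_out", "payload": {"motion": [63, 0, 0, 0, 0, 65, 0, 0, 0, 0, 70, 0, 0, 0, 0, 75, 0, 0, 0, 0, 80, 0, 0, 0, 0], "squeeze": 10}}

```text
time: 6.95
tool_pos: [0.5307, -0.2621, 0.0311]
tcp_rot: [0.212, 0.977, 0.0, -0.0]
wrist_force: [-1.2, -0.5, 0.6]
finger_gap: 0.068
```

{"api": "carry_out", "payload": {"motion": [90, 0, 0, 0, 0, 100, 0, 0, 0, 0], "squeeze": 30}}

```text
time: 7.15
tool_pos: [0.5307, -0.2621, 0.0311]
tcp_rot: [0.212, 0.977, 0.0, 0.0]
wrist_force: [-1.5, -1.3, 0.4]
finger_gap: 0.0679
```

Run:
```python
from h import *
st=bot.observe();print(st['tool_pos'],st['tcp_rot'],st['wrist_force'],st['finger_gap'])
p,d=bot.capture('wrist');cv2.imwrite('pics/w5.png',p[:,:,::-1])
crop(p[:,:,::-1],160,200,240,180,3.3,'pics/c9.png')
```

```text
[ 0.5307 -0.2621  0.0311] [0.2121 0.9773 0.     0.    ] [-1.4898 -1.3306  0.3842] 0.06785421318844179
```

View pics/c9.png

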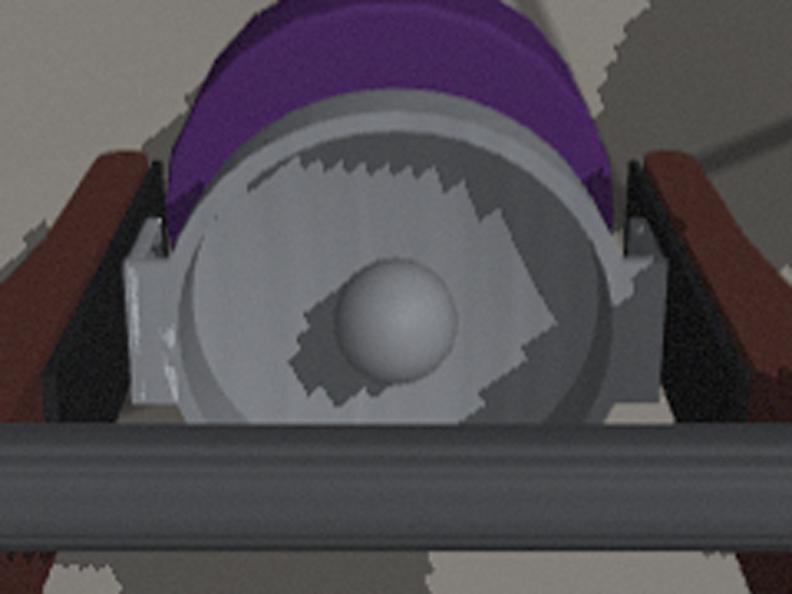

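{"api": "carry_out", "payload": {"motion": [100, 0, 0, -0.004, 0, 100, 0, 0, -0.008, 0, 100, 0, 0, -0.014, 0, 100, 0, 0, -0.02, 0, 100, 0, 0, -0.027, 0, 100, 0, 0, -0.033, 0, 100, 0, 0, -0.04, 0, 100, 0, 0, -0.04, 0, 100, 0, 0, -0.033, 0, 100, 0, 0, -0.027, 0, 100, 0, 0, -0.02, 0, 100, 0, 0, -0.014, 0]}}

```text
time: 8.4
tool_pos: [0.5308, -0.2621, 0.1157]
tcp_rot: [0.212, 0.977, 0.0, 0.0]
wrist_force: [0.6, -0.6, -2.3]
finger_gap: 0.0679
```

{"api": "carry_out", "payload": {"motion": [100, 0, 0, -0.008, 0, 100, 0, 0, -0.004, 0, 100, 0, 0, 0, 0]}}

```text
time: 8.7
tool_pos: [0.5306, -0.262, 0.1185]
tcp_rot: [0.212, 0.977, 0.0, -0.0]
wrist_force: [-1.0, -1.6, -2.6]
finger_gap: 0.068
```

Run:
```python
from h import *
st=bot.observe();print(st['tool_pos'],st['tcp_rot'],st['wrist_force'],st['moment'],st['finger_gap'])
p,d=bot.capture('wrist');cv2.imwrite('pics/w6.png',p[:,:,::-1])
import pickle;pickle.dump(st,open('pics/w6.pkl','wb'))
p2,d=bot.capture('scene');cv2.imwrite('pics/s6.png',p2[:,:,::-1])
crop(p[:,:,::-1],160,200,240,180,3.3,'pics/c10.png')
crop(p2[:,:,::-1],190,90,120,120,5,'pics/c11.png')
```

```text
[ 0.5306 -0.262   0.1185] [ 0.212   0.9773  0.     -0.0002] [-0.9511 -1.5768 -2.646 ] [0.0182 0.0062 0.0398] 0.06800758095148067
```

View pics/c10.png

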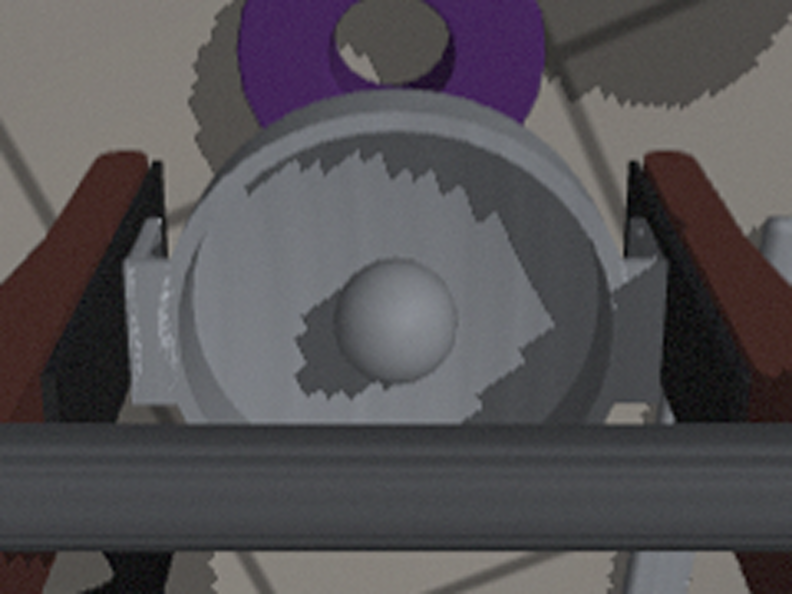

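View pics/c11.png

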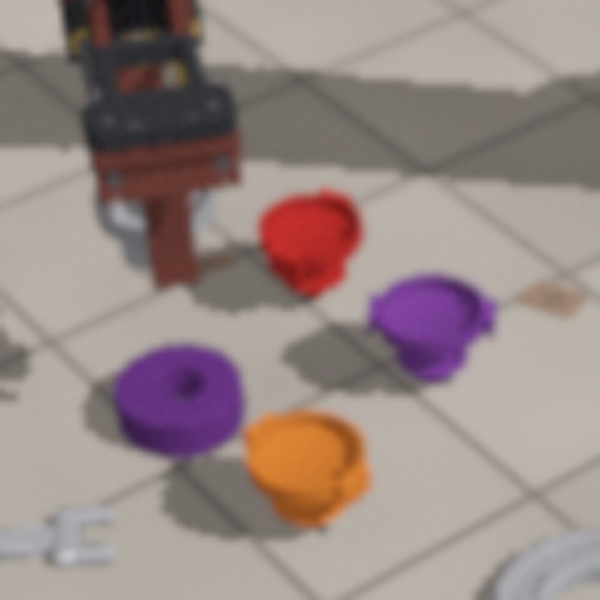

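{"api": "carry_out", "payload": {"motion": [100, 0.0021, 0.0045, 0, 0, 100, 0.0042, 0.009, 0, 0, 100, 0.0063, 0.0135, 0, 0, 100, 0.0084, 0.018, 0, 0, 100, 0.0105, 0.0225, 0, 0, 100, 0.0126, 0.027, 0, 0, 100, 0.0147, 0.0315, 0, 0, 100, 0.0168, 0.036, 0, 0, 100, 0.0168, 0.036, 0, 0, 100, 0.0168, 0.036, 0, 0, 100, 0.0168, 0.036, 0, 0, 100, 0.0168, 0.036, 0, 0]}}

```text
time: 10.0
tool_pos: [0.5298, -0.1596, 0.1187]
tcp_rot: [0.212, 0.977, 0.0, 0.0]
wrist_force: [0.2, -0.4, -2.5]
finger_gap: 0.0674
```

{"api": "carry_out", "payload": {"motion": [100, 0.0168, 0.036, 0, 0, 100, 0.0168, 0.036, 0, 0, 100, 0.0168, 0.036, 0, 0, 100, 0.0168, 0.036, 0, 0, 100, 0.0168, 0.036, 0, 0, 100, 0.0168, 0.036, 0, 0, 100, 0.0168, 0.036, 0, 0, 100, 0.0168, 0.036, 0, 0, 100, 0.0168, 0.036, 0, 0, 100, 0.0168, 0.036, 0, 0, 100, 0.0168, 0.036, 0, 0, 100, 0.0168, 0.036, 0, 0]}}

```text
time: 11.2
tool_pos: [0.5284, -0.0168, 0.1187]
tcp_rot: [0.212, 0.977, 0.0, 0.0]
wrist_force: [0.2, -0.0, -2.1]
finger_gap: 0.0683
```

{"api": "carry_out", "payload": {"motion": [100, 0.0168, 0.036, 0, 0, 100, 0.0168, 0.036, 0, 0, 100, 0.0168, 0.036, 0, 0, 100, 0.0168, 0.036, 0, 0, 100, 0.0168, 0.036, 0, 0, 100, 0.0168, 0.036, 0, 0, 100, 0.0168, 0.036, 0, 0, 100, 0.0168, 0.036, 0, 0, 100, 0.0168, 0.036, 0, 0, 100, 0.0168, 0.036, 0, 0, 100, 0.0168, 0.036, 0, 0, 100, 0.0168, 0.036, 0, 0]}}

```text
time: 12.4
tool_pos: [0.5271, 0.1262, 0.1187]
tcp_rot: [0.212, 0.977, 0.0, 0.0]
wrist_force: [-0.8, -0.4, -2.0]
finger_gap: 0.0674
```

{"api": "carry_out", "payload": {"motion": [100, 0.0147, 0.0315, 0, 0, 100, 0.0126, 0.027, 0, 0, 100, 0.0105, 0.0225, 0, 0, 100, 0.0084, 0.018, 0, 0, 100, 0.0063, 0.0135, 0, 0, 100, 0.0042, 0.009, 0, 0, 100, 0.0021, 0.0045, 0, 0, 100, 0, 0, 0, 0]}}

```text
time: 13.2
tool_pos: [0.5267, 0.1669, 0.1187]
tcp_rot: [0.212, 0.977, -0.0, 0.0]
wrist_force: [-0.5, -1.4, -2.3]
finger_gap: 0.0676
```

Run:
```python
from h import *
st=bot.observe();print(st['tool_pos'],st['tcp_rot'],st['joint_pos'],st['wrist_force'],st['finger_gap'])
p,d=bot.capture('wrist');cv2.imwrite('pics/w7.png',p[:,:,::-1])
```

```text
[0.5267 0.1669 0.1187] [ 0.2121  0.9773 -0.      0.    ] [-0.652   0.4135  0.3324  1.902  -0.1748  0.854   0.9131] [-0.4875 -1.3808 -2.2839] 0.0675702261363773
```

View pics/w7.png

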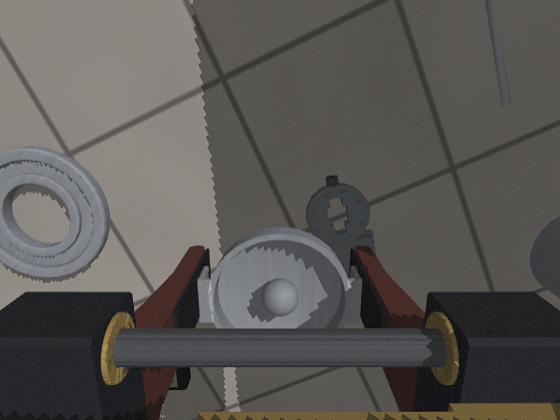

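{"api": "carry_out", "payload": {"motion": [100, 0, 0, 0, 0.0056, 100, 0, 0, 0, 0.0111, 100, 0, 0, 0, 0.0167, 100, 0, 0, 0, 0.0222, 100, 0, 0, 0, 0.0278, 100, 0, 0, 0, 0.0278, 100, 0, 0, 0, 0.0278, 100, 0, 0, 0, 0.0278, 100, 0, 0, 0, 0.0278, 100, 0, 0, 0, 0.0278, 100, 0, 0, 0, 0.0278, 100, 0, 0, 0, 0.0278]}}

```text
time: 14.45
tool_pos: [0.5267, 0.1667, 0.1188]
tcp_rot: [0.607, 0.794, 0.0, 0.0]
wrist_force: [0.0, 0.8, -3.1]
finger_gap: 0.0678
```

{"api": "carry_out", "payload": {"motion": [100, 0, 0, 0, 0.0278, 100, 0, 0, 0, 0.0278, 100, 0, 0, 0, 0.0278, 100, 0, 0, 0, 0.0222, 100, 0, 0, 0, 0.0194, 100, 0, 0, 0, 0.0167, 100, 0, 0, 0, 0.0111, 100, 0, 0, 0, 0.0056, 100, 0, 0, 0, 0, 100, 0, 0, 0, 0]}}

```text
time: 15.45
tool_pos: [0.5267, 0.1669, 0.1187]
tcp_rot: [0.783, 0.623, 0.0, -0.0]
wrist_force: [0.3, 0.7, -1.7]
finger_gap: 0.068
```

Run:
```python
from h import *
import pickle
st=bot.observe();print(st['tool_pos'],st['tcp_rot'],st['joint_pos'],st['wrist_force'],st['finger_gap'])
p,d=bot.capture('wrist');cv2.imwrite('pics/w8.png',p[:,:,::-1]);pickle.dump(st,open('pics/w8.pkl','wb'))
crop(p[:,:,::-1],190,110,180,225,2.6,'pics/c12.png')
```

```text
[0.5267 0.1669 0.1187] [ 0.7826  0.6225  0.0001 -0.    ] [-0.903   0.4692  0.6755  1.9177 -0.3749  0.8826 -0.2645] [ 0.2997  0.6553 -1.7114] 0.06796346320551518
```

View pics/w8.png

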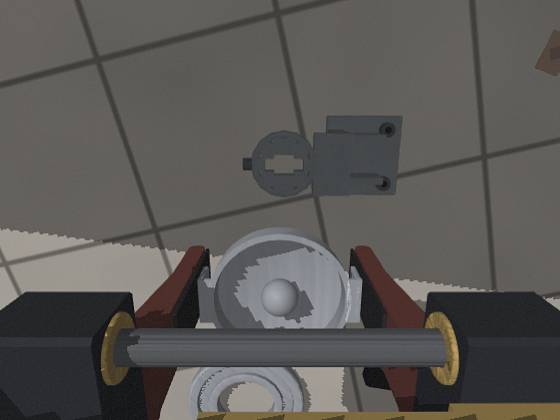

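Run:
```python
from h import *
im=cv2.imread('pics/w8.png')
crop(im,190,220,180,120,4.4,'pics/c12.png');crop(im,230,110,180,110,4.4,'pics/c13.png')
```

```text
(no output)
```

View pics/c12.png

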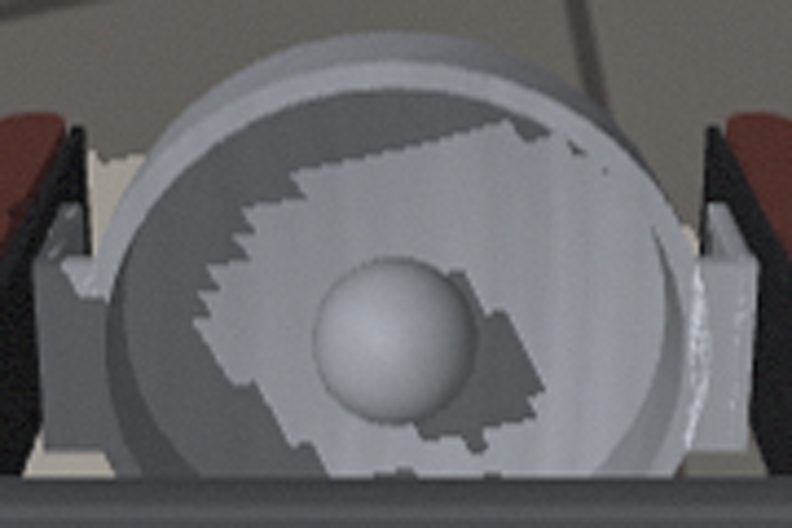

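View pics/c13.png

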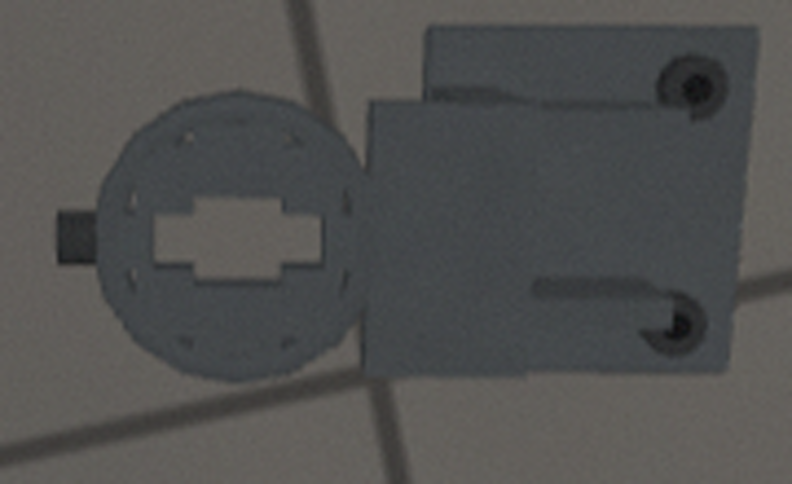

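```bash
cat > rel.py <<'E'
from coll import *
import pickle
def rel(pk,ears,offe,ke,ball,slot,offs,ks,img=None,g0px=None,zr=.0269):
    st=pickle.load(open(pk,'rb'));c,T=cam('wrist',st);M=R.from_quat(st['tcp_rot']).as_matrix();tp=st['tool_pos']
    f=lambda q,o,k:np.array(q,float)/k+o-.4
    E=toz(c,T,f(ears,offe,ke),tp[2]+zr);Et=(E-tp)@M
    e=(Et[2]+Et[3]-Et[0]-Et[1])/2
    print('ears len',np.linalg.norm(e),'ang in tool (0=y)',np.degrees(np.arctan2(e[0],e[1])),'mid tool',Et.mean(0),'depths',Et[1,0]-Et[0,0])
    b=((toz(c,T,f([ball],offe,ke),tp[2]+zr-.0035)-tp)@M)[0];print('ball tool',b)
    S=toz(c,T,f(slot,offs,ks),.05);St=(S-tp)@M
    s=(St[2]+St[3]-St[0]-St[1])/2
    print('slot len',np.linalg.norm(s),'ang',np.degrees(np.arctan2(s[0],s[1])),'mid',St.mean(0),'world',S.mean(0))
    cn=None
    if img:
        im=cv2.imread(img);g0=S.mean(0);g,ss,N=collar(im,c,T,g0)
        a0=np.arctan2(M[1,1],M[0,1]); 
        angs=a0+np.radians(np.r_[np.arange(50,150,3),np.arange(210,310,3)]) ;ce=np.zeros(2)
        for _ in range(3):
            p=radial(g,ss,N,ce,.0165,.026,0,angs)
            r=least_squares(lambda q:np.hypot(*(p-q[:2]).T)-q[2],[*ce,.0215],loss='soft_l1',f_scale=.0003);ce=r.x[:2]
        w=np.array([*(g0[:2]+ce),.05]);print('circle world',w,'r',r.x[2],'tool',(w-tp)@M)
E
python3 - <<'E'
from rel import *
rel('pics/w8.pkl',[(35,262),(43,450),(757,262),(748,452)],[190,220],4.4,(395,340),[(153,213),(153,265),(323,213),(323,265)],[230,110],4.4,'pics/w8.png')
E
```

```text
ears len 0.06813038473483489 ang in tool (0=y) -0.030634351835613433 mid tool [-0.0023 -0.0017 -0.0269] depths -0.020106457535208254
ball tool [-0.0023 -0.0018 -0.0234]
slot len 0.02477268977721529 ang 0.07199325014804231 mid [0.0409 0.001  0.0688] world [0.5369 0.2066 0.05  ]
circle world [0.5369 0.2064 0.05  ] r 0.02106698439831187 tool [0.0407 0.001  0.0688]
```

Run:
```python
from ears import *
import pickle
st=pickle.load(open('pics/w4.pkl','rb'))
# c8 : ear outer corners
ears(st,[(116,260),(126,400),(658,258),(654,398)],[160,200],3.3,.058,(390,317),.0545)
st['tool_pos']=np.array([0.5307,-0.2621,0.0311]);st['tcp_rot']=np.array([0.2121,0.9773,0,0])
ears(st,[(124,262),(132,404),(664,262),(662,404)],[160,200],3.3,.058,(397,320),.0545)
st=pickle.load(open('pics/w6.pkl','rb'))
ears(st,[(124,262),(132,404),(664,262),(662,404)],[160,200],3.3,.058+.0874,(397,320),.0545+.0874)
```

```text
ear len 0.06825463565030238 ang 65.81299966862144 tool y ang 65.50989439490179 mid [ 0.5316 -0.2655  0.058 ] mid in tool [-0.0019 -0.0026 -0.0265] ball [ 0.5318 -0.2653  0.0545] ball-mid [-0.0001  0.0002]
ear len 0.06811116423859719 ang 65.57445281296032 tool y ang 65.51037245151572 mid [ 0.532  -0.2646  0.058 ] mid in tool [-0.0022 -0.0017 -0.0269] ball [ 0.532  -0.2644  0.0545] ball-mid [0.0001 0.0002]
ear len 0.06813382418481298 ang 65.58343134176097 tool y ang 65.52014653669261 mid [ 0.532  -0.2645  0.1454] mid in tool [-0.0023 -0.0017 -0.0269] ball [ 0.532  -0.2643  0.1419] ball-mid [0.0001 0.0002]
```

Run:
```python
from h import *
import pickle
for n in('w3','w4','w8'):
    st=pickle.load(open(f'pics/{n}.pkl','rb'));c,T=cam('wrist',st);M=R.from_quat(st['tcp_rot']).as_matrix()
    print(n,c['hand_eye'][:3,3],c['cx'],M, np.array((toz(c,T,(279.4,290),st['tool_pos'][2]+.0269)-st['tool_pos'])@M))
    for z in (0,-.01):
        print(proj(c,T,st['tool_pos']+M@np.array([0,0,z])))
```

```text
w3 [ 0.0762 -0.0019 -0.1629] 279.3686826001953 [[-0.9101  0.4145  0.0019]
 [ 0.4145  0.9101 -0.0006]
 [-0.0019  0.0002 -1.    ]] [[ 0.0029 -0.0018 -0.0269]]
[[282.9456 268.5491]]
[[283.1568 277.813 ]]
w4 [ 0.0762 -0.0019 -0.1629] 279.3686826001953 [[-0.91    0.4145  0.0008]
 [ 0.4145  0.91   -0.0003]
 [-0.0008  0.0001 -1.    ]] [[ 0.0028 -0.0018 -0.0269]]
[[282.9456 268.5491]]
[[283.1568 277.813 ]]
w8 [ 0.0762 -0.0019 -0.1629] 279.3686826001953 [[ 0.2249  0.9744  0.0001]
 [ 0.9744 -0.2249  0.0001]
 [ 0.0001  0.     -1.    ]] [[ 0.0028 -0.0018 -0.0269]]
[[282.9456 268.5491]]
[[283.1568 277.813 ]]
```

Run:
```python
from h import *
for i in range(3): print(bot.get_calibration('wrist')['hand_eye'])
print(bot.get_calibration('top')['extrinsics'])
```

```text
[[ 0.0013  0.9618  0.2737  0.0762]
 [ 1.     -0.0012 -0.0006 -0.0019]
 [-0.0003  0.2737 -0.9618 -0.1629]
 [ 0.      0.      0.      1.    ]]
[[ 0.0013  0.9618  0.2737  0.0762]
 [ 1.     -0.0012 -0.0006 -0.0019]
 [-0.0003  0.2737 -0.9618 -0.1629]
 [ 0.      0.      0.      1.    ]]
[[ 0.0013  0.9618  0.2737  0.0762]
 [ 1.     -0.0012 -0.0006 -0.0019]
 [-0.0003  0.2737 -0.9618 -0.1629]
 [ 0.      0.      0.      1.    ]]
[[-0.0126 -0.9998 -0.0147  0.0007]
 [ 0.9865 -0.0148  0.1634 -0.543 ]
 [-0.1636 -0.0125  0.9865 -1.1053]
 [ 0.      0.      0.      1.    ]]
```

{"api": "carry_out", "payload": {"motion": [100, 0.0022, 0.0006, 0, 0, 100, 0.0045, 0.0006, 0, 0, 100, 0.0067, 0.0006, 0, 0, 100, 0.009, 0.0006, 0, 0, 100, 0.0112, 0.0006, 0, 0, 100, 0.0134, 0.0006, 0, 0, 100, 0.0157, 0.0006, 0, 0, 100, 0.0179, 0.0006, 0, 0, 100, 0.0157, 0.0006, 0, 0, 100, 0.0134, 0.0006, 0, 0, 100, 0.0112, 0.0006, 0, 0, 100, 0.009, 0.0006, 0, 0]}}

```text
time: 16.7
tool_pos: [0.5377, 0.2047, 0.1187]
tcp_rot: [0.783, 0.622, 0.0, 0.0]
wrist_force: [0.0, -0.1, -3.0]
finger_gap: 0.0676
```

{"api": "carry_out", "payload": {"motion": [100, 0.0067, 0.0006, 0, 0, 100, 0.0045, 0.0006, 0, 0, 100, 0.0022, 0.0006, 0, 0, 100, 0, 0, 0, 0, 100, 0, 0, 0, 0]}}

```text
time: 17.2
tool_pos: [0.539, 0.2081, 0.1187]
tcp_rot: [0.783, 0.622, -0.0, -0.0]
wrist_force: [-0.0, 0.0, -1.6]
finger_gap: 0.0677
```

Run:
```python
from h import *
import pickle
st=bot.observe();print(st['tool_pos'],st['tcp_rot'],st['joint_pos'],st['wrist_force'],st['finger_gap'])
p,d=bot.capture('wrist');cv2.imwrite('pics/w9.png',p[:,:,::-1]);pickle.dump(st,open('pics/w9.pkl','wb'))
p2,d=bot.capture('scene');cv2.imwrite('pics/s9.png',p2[:,:,::-1])
crop(p2[:,:,::-1],280,190,120,120,5,'pics/c14.png')
print(bot.get_calibration('wrist')['hand_eye'][:3,3])
p0=pickle.load(open('pics/w8.pkl','rb'));M=R.from_quat(st['tcp_rot']).as_matrix();print((st['tool_pos']-p0['tool_pos'])@M)
```

```text
[0.539  0.2081 0.1187] [ 0.7828  0.6222 -0.     -0.    ] [-0.9385  0.5092  0.6638  1.8556 -0.3903  0.91   -0.3196] [-0.0093  0.024  -1.5754] 0.06770258413521969
[ 0.0762 -0.0019 -0.1629]
[0.0429 0.0027 0.    ]
```

View pics/w9.png

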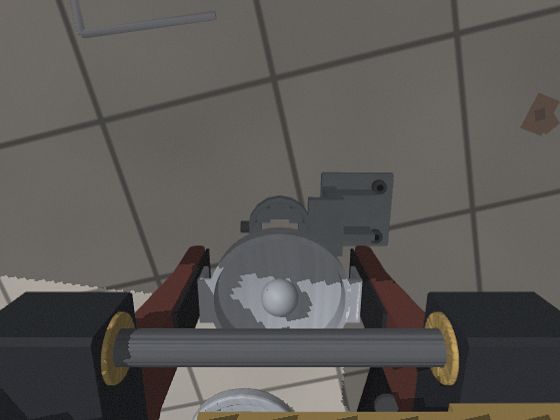

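View pics/c14.png

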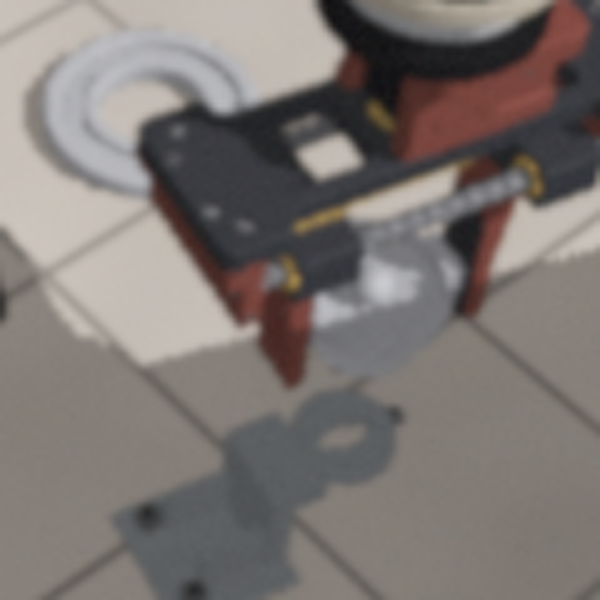

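Run:
```python
from coll import *
import pickle
st=pickle.load(open('pics/w9.pkl','rb'));c,T=cam('wrist',st);M=R.from_quat(st['tcp_rot']).as_matrix();tp=st['tool_pos']
im=cv2.imread('pics/w9.png')
g0=tp+M@np.array([-.0023,-.0017,tp[2]-.05])
g,s,N=collar(im,c,T,g0)
ax=np.arctan2(M[1,0],M[0,0])
ce=np.zeros(2)
for _ in range(3):
    p=radial(g,s,N,ce,.0165,.026,0,ax+np.radians(np.arange(-40,60,3)))
    r=least_squares(lambda q:np.hypot(*(p-q[:2]).T)-.0211,ce,loss='soft_l1',f_scale=.0003);ce=r.x
print('resid in tool',np.array([*ce,0])@M,len(p),np.std(r.fun))
```

```text
resid in tool [ 0.0012  0.0001 -0.    ] 34 0.00013983759296910198
```

Run:
```python
from h import *
im=cv2.imread('pics/w8.png').astype(int)
for lab,cols in(('hole',range(279,288)),('slotL',range(267,272)),('slotR',range(296,302))):
    print(lab,[(r,*(im[r,list(cols)].mean(0).round().astype(int))) for r in list(range(128,134))+list(range(150,180))+list(range(190,204))])
```

```text
hole [(128, np.int64(91), np.int64(95), np.int64(98)), (129, np.int64(92), np.int64(96), np.int64(99)), (130, np.int64(81), np.int64(83), np.int64(85)), (131, np.int64(67), np.int64(66), np.int64(64)), (132, np.int64(72), np.int64(69), np.int64(66)), (133, np.int64(76), np.int64(73), np.int64(70)), (150, np.int64(73), np.int64(70), np.int64(67)), (151, np.int64(73), np.int64(71), np.int64(68)), (152, np.int64(74), np.int64(71), np.int64(68)), (153, np.int64(73), np.int64(70), np.int64(67)), (154, np.int64(76), np.int64(75), np.int64(73)), (155, np.int64(86), np.int64(89), np.int64(90)), (156, np.int64(91), np.int64(96), np.int64(100)), (157, np.int64(91), np.int64(95), np.int64(98)), (158, np.int64(91), np.int64(95), np.int64(98)), (159, np.int64(91), np.int64(95), np.int64(98)), (160, np.int64(91), np.int64(95), np.int64(98)), (161, np.int64(91), np.int64(95), np.int64(98)), (162, np.int64(91), np.int64(95), np.int64(98)), (163, np.int64(91), np.int64(95), np.int64(99)), (164, np.int64(91), np.int64(95), np.int64(98)), (165, np.int64(91), np.int64(95), np.int64(98)), (166, np.int64(
[... 5574 characters left out ...]
np.int64(68)), (190, np.int64(71), np.int64(68), np.int64(65)), (191, np.int64(71), np.int64(68), np.int64(65)), (192, np.int64(75), np.int64(75), np.int64(74)), (193, np.int64(80), np.int64(82), np.int64(82)), (194, np.int64(84), np.int64(86), np.int64(88)), (195, np.int64(81), np.int64(84), np.int64(86)), (196, np.int64(68), np.int64(71), np.int64(73)), (197, np.int64(61), np.int64(64), np.int64(66)), (198, np.int64(60), np.int64(62), np.int64(64)), (199, np.int64(62), np.int64(65), np.int64(66)), (200, np.int64(71), np.int64(73), np.int64(75)), (201, np.int64(83), np.int64(87), np.int64(89)), (202, np.int64(91), np.int64(95), np.int64(98)), (203, np.int64(92), np.int64(96), np.int64(99))]
```

{"api": "carry_out", "payload": {"motion": [100, 0, 0, 0.004, 0, 100, 0, 0, 0.008, 0, 100, 0, 0, 0.012, 0, 100, 0, 0, 0.016, 0, 100, 0, 0, 0.02, 0, 100, 0, 0, 0.02, 0, 100, 0, 0, 0.016, 0, 100, 0, 0, 0.012, 0, 100, 0, 0, 0.01, 0, 100, 0, 0, 0.008, 0, 100, 0, 0, 0.006, 0, 100, 0, 0, 0.004, 0]}}

```text
time: 18.5
tool_pos: [0.5391, 0.2082, 0.0779]
tcp_rot: [0.783, 0.622, 0.0, 0.0]
wrist_force: [-0.1, 0.3, -1.6]
finger_gap: 0.0676
```

{"api": "carry_out", "payload": {"motion": [100, 0, 0, 0, 0, 100, 0, 0, 0.004, 0, 100, 0, 0, 0.004, 0, 100, 0, 0, 0.004, 0, 100, 0, 0, 0.004, 0, 100, 0, 0, 0, 0]}}

```text
time: 19.1
tool_pos: [0.5389, 0.2082, 0.0729]
tcp_rot: [0.783, 0.622, -0.0, -0.0]
wrist_force: [0.6, -0.8, -1.2]
finger_gap: 0.0679
```

{"api": "carry_out", "payload": {"motion": [100, 0, 0, 0.003, 0, 100, 0, 0, 0.005, 0, 100, 0, 0, 0.005, 0, 100, 0, 0, 0.005, 0, 100, 0, 0, 0.004, 0, 100, 0, 0, 0, 0]}}

```text
time: 19.7
tool_pos: [0.5389, 0.2082, 0.0663]
tcp_rot: [0.783, 0.622, -0.0, -0.0]
wrist_force: [-0.7, 1.3, -2.5]
finger_gap: 0.0676
```

{"api": "carry_out", "payload": {"motion": [100, 0, 0, 0.004, 0, 100, 0, 0, 0.005, 0, 100, 0, 0, 0.005, 0, 100, 0, 0, 0.004, 0, 100, 0, 0, 0.003, 0, 100, 0, 0, 0, 0]}}

```text
time: 20.3
tool_pos: [0.539, 0.2082, 0.0601]
tcp_rot: [0.783, 0.622, -0.0, -0.0]
wrist_force: [0.8, -0.4, -2.4]
finger_gap: 0.0683
```

Run:
```python
from h import *
import pickle
st=bot.observe();print(st['tool_pos'],st['tcp_rot'],st['wrist_force'],st['moment'],st['finger_gap'])
p,d=bot.capture('wrist');cv2.imwrite('pics/w10.png',p[:,:,::-1]);pickle.dump(st,open('pics/w10.pkl','wb'))
```

```text
[0.539  0.2082 0.0601] [ 0.7828  0.6223 -0.0001 -0.    ] [ 0.7915 -0.4487 -2.4356] [-0.1096  0.0776  0.0394] 0.06825591372751054
```

View pics/w10.png

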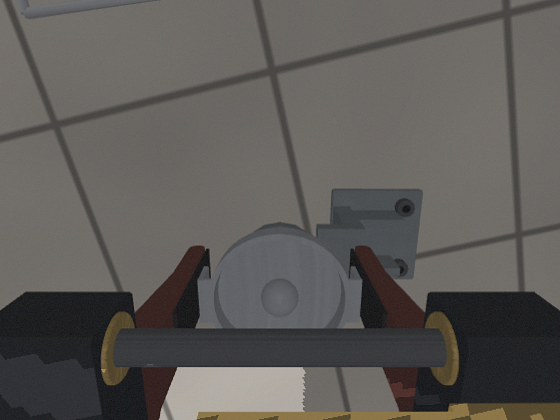

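{"api": "carry_out", "payload": {"motion": [100, 0, 0, 0.003, 0, 100, 0, 0, 0.003, 0, 100, 0, 0, 0.002, 0, 100, 0, 0, 0, 0]}}

```text
time: 20.75
tool_pos: [0.539, 0.2082, 0.0577]
tcp_rot: [0.783, 0.622, -0.0, -0.0]
wrist_force: [-0.3, -0.1, -2.1]
finger_gap: 0.0677
```

{"api": "carry_out", "payload": {"motion": [100, 0, 0, 0.001, 0, 100, 0, 0, 0.001, 0, 100, 0, 0, 0, 0]}}

```text
time: 21.05
tool_pos: [0.539, 0.2082, 0.0572]
tcp_rot: [0.783, 0.622, -0.0, -0.0]
wrist_force: [-0.3, -0.2, -1.9]
finger_gap: 0.068
```

{"api": "carry_out", "payload": {"motion": [100, 0, 0, 0.001, 0, 100, 0, 0, 0.001, 0, 100, 0, 0, 0, 0]}}

```text
time: 21.35
tool_pos: [0.5391, 0.2083, 0.0571]
tcp_rot: [0.783, 0.622, 0.0, -0.0]
wrist_force: [-2.0, -0.9, 5.3]
finger_gap: 0.068
```

Run:
```python
from h import *
import pickle
s7=dict(tool_pos=np.array([.5267,.1669,.1187]),tcp_rot=np.array([.2121,.9773,0,0]));s8=pickle.load(open('pics/w8.pkl','rb'))
pickle.dump(s7,open('pics/w7.pkl','wb'))
c,T7=cam('wrist',s7);_,T8=cam('wrist',s8)
for uv in [(99,62),(277,14),(316,195),(484,157),(122,145)]:
    P=toz(c,T8,uv,0);print(uv,P[0],proj(c,T7,P)[0])
a=cv2.imread('pics/w7.png');b=cv2.imread('pics/w8.png')
cv2.imwrite('pics/c15.png',np.hstack([cv2.resize(a[:240],None,fx=1.4,fy=1.4)]))
```

```text
(99, 62) [0.4217 0.3014 0.    ] [396.1069  -5.7317]
(277, 14) [0.5545 0.303  0.    ] [454.6992 167.017 ]
(316, 195) [0.5554 0.169  0.    ] [298.2292 234.8834]
(484, 157) [0.6887 0.1696 0.    ] [356.9963 359.4851]
(122, 145) [0.4178 0.2412 0.    ] [313.7875  28.0322]
```

View pics/c15.png

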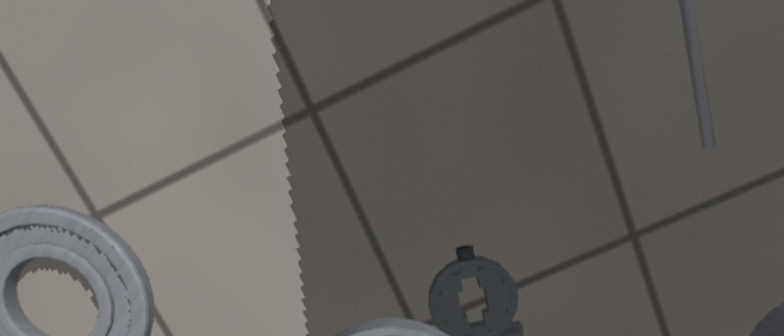

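```bash
cat > lines.py <<'E'
from h import *
import pickle
def fitline(g,c,p,q,n=25,hw=6):
    p,q=np.array(p,float),np.array(q,float);d=(q-p)/np.linalg.norm(q-p);nn=np.array([-d[1],d[0]])
    t=np.arange(-hw,hw+.01,.25);pts=[]
    for a in np.linspace(0,1,n):
        s=p+a*(q-p);X=(s[0]+t*nn[0]).astype(np.float32);Y=(s[1]+t*nn[1]).astype(np.float32)
        v=cv2.remap(g,X[None],Y[None],cv2.INTER_LINEAR)[0];w=np.clip(np.median(v)-v-4,0,None)
        if w.sum()>5: pts.append(s+nn*(w@t/w.sum()))
    pts=np.array(pts)
    # undistort handled by k1 tiny; robust line fit
    vx,vy,x0,y0=cv2.fitLine(pts.astype(np.float32),cv2.DIST_HUBER,0,.01,.01).ravel()
    return np.array([x0,y0]),np.array([vx,vy]),len(pts)
def inter(l,m):
    A=np.c_[l[1],-m[1]];s=np.linalg.solve(A,m[0]-l[0]);return l[0]+s[0]*l[1]
E
python3 - <<'E'
from lines import *
g7=cv2.GaussianBlur(cv2.imread('pics/w7.png',0).astype(np.float32),(3,3),0);g8=cv2.GaussianBlur(cv2.imread('pics/w8.png',0).astype(np.float32),(3,3),0)
# A
a7=inter(fitline(g7,None,(402,15),(448,150)),fitline(g7,None,(385,196),(445,171)))
a7b=inter(fitline(g7,None,(402,15),(475,230)),fitline(g7,None,(385,196),(545,128)))
a8=inter(fitline(g8,None,(279,25),(300,120)),fitline(g8,None,(150,46),(265,17)))
# C
C7=inter(fitline(g7,None,(228,88),(270,180)),fitline(g7,None,(235,70),(385,5)))
c8=inter(fitline(g8,None,(102,75),(150,210)),fitline(g8,None,(170,227),(235,212)))
D7=inter(fitline(g7,None,(402,15),(448,150)),fitline(g7,None,(235,70),(385,5)))
d8=inter(fitline(g8,None,(102,75),(150,210)),fitline(g8,None,(10,82),(90,64)))
d8b=inter(fitline(g8,None,(102,75),(150,210)),fitline(g8,None,(110,59),(260,18)))
print(a7,a7b,a8,C7,c8,D7,d8,d8b)
s7=pickle.load(open('pics/w7.pkl','rb'));s8=pickle.load(open('pics/w8.pkl','rb'))
c,T7=cam('wrist',s7);_,T8=cam('wrist',s8)
M7=R.from_quat(s7['tcp_rot']).as_matrix();M8=R.from_quat(s8['tcp_rot']).as_matrix()
A=[];B=[]
for u,v in((a7,a8),(C7,c8),(D7,d8b)):
    P7=toz(c,T7,u,0)[0];P8=toz(c,T8,v,0)[0];print(P7,P8)
    b=np.linalg.solve((M7-M8)[:2,:2],(P8-P7)[:2]);print('b(tool)',b)
E
```

```text
[452.2025 167.9512] [452.1607 167.9873] [276.9948  13.2118] [222.1446  77.8351] [155.2918 229.896 ] [395.0581  -6.1828] [97.1417 59.4633] [97.132  59.4347]
[0.5544 0.301  0.    ] [0.5546 0.3035 0.    ]
b(tool) [-0.001   0.0017]
[0.4207 0.1671 0.    ] [0.4211 0.1697 0.    ]
b(tool) [-0.0012  0.0017]
[0.4211 0.3009 0.    ] [0.421  0.3034 0.    ]
b(tool) [-0.0008  0.0018]
```

{"api": "carry_out", "payload": {"motion": [100, 0, 0, -0.0006, 0, 100, 0, -0.00019, 0, -0.0056, 100, 0, -0.00038, 0, -0.0111, 100, -2e-05, -0.00058, 0, -0.0167, 100, 0, -0.00038, 0, -0.0111, 100, 0, -0.00019, 0, -0.0056, 100, 0, 0, 0, 0]}}

```text
time: 22.05
tool_pos: [0.5392, 0.2084, 0.0571]
tcp_rot: [0.731, 0.682, 0.001, 0.0]
wrist_force: [0.8, 0.4, 4.1]
finger_gap: 0.0676
```

Run:
```python
from h import *
st=bot.observe();print(st['tool_pos'],st['tcp_rot'],st['wrist_force'],st['moment'])
M=R.from_quat(st['tcp_rot']).as_matrix();print('dish',st['tool_pos']+M@[-.0033,0,0])
M=R.from_quat([.7828,.6223,0,0]).as_matrix();print('dish before',np.array([.5391,.2083,.0571])+M@[-.0033,0,0])
```

```text
[0.5392 0.2084 0.0571] [0.7313 0.682  0.0006 0.0003] [0.7986 0.3792 4.0527] [-0.1005 -0.1553  0.0684]
dish [0.5389 0.2051 0.057 ]
dish before [0.5384 0.2051 0.0571]
```

{"api": "carry_out", "payload": {"motion": [100, 0, 0, -0.001, 0, 100, 0, 0, 0, 0]}}

```text
time: 22.25
tool_pos: [0.5389, 0.2084, 0.0571]
tcp_rot: [0.732, 0.682, 0.0, 0.0]
wrist_force: [2.0, 0.2, 1.7]
finger_gap: 0.0679
```

Run:
```python
from h import *
st=bot.observe();print(st['tool_pos'],st['tcp_rot'],st['wrist_force'],st['moment'])
M=R.from_quat(st['tcp_rot']).as_matrix();print('dish',st['tool_pos']+M@[-.0033,0,0])
```

```text
[0.5389 0.2084 0.0571] [0.7316 0.6817 0.0003 0.0003] [1.9972 0.2373 1.7278] [-0.0024 -0.4737  0.0363]
dish [0.5387 0.2051 0.0571]
```

{"api": "carry_out", "payload": {"motion": [100, 0, 0, -0.001, 0, 100, 0, 0, -0.0005, 0, 100, 0, 0, 0, 0]}}

```text
time: 22.55
tool_pos: [0.5379, 0.2082, 0.0571]
tcp_rot: [0.731, 0.682, -0.001, -0.0]
wrist_force: [0.4, -0.1, -1.9]
finger_gap: 0.0677
```

Run:
```python
from h import *
import pickle
st=bot.observe();print(st['tool_pos'],st['tcp_rot'],st['wrist_force'],st['moment'])
M=R.from_quat(st['tcp_rot']).as_matrix();print('dish',st['tool_pos']+M@[-.0033,0,0])
p,d=bot.capture('wrist');cv2.imwrite('pics/w11.png',p[:,:,::-1]);pickle.dump(st,open('pics/w11.pkl','wb'))
crop(p[:,:,::-1],190,220,180,120,4.4,'pics/c16.png')
```

```text
[0.5379 0.2082 0.0571] [ 0.7314  0.6819 -0.0006 -0.0002] [ 0.3664 -0.1176 -1.8908] [-0.0172 -0.1618  0.0497]
dish [0.5377 0.2049 0.0571]
```

View pics/c16.png

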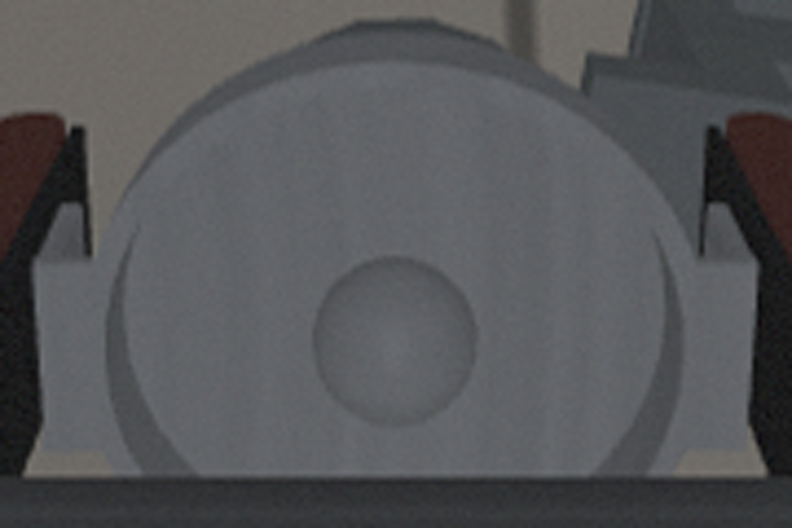

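{"api": "carry_out", "payload": {"motion": [100, 0, 0, -0.0005, 0, 100, 0, -0.00019, 0, -0.0056, 100, 0, -0.00038, 0, -0.0111, 100, -2e-05, -0.00058, 0, -0.0167, 100, -3e-05, -0.00077, 0, -0.0222, 100, -3e-05, -0.00077, 0, -0.0222, 100, -2e-05, -0.00058, 0, -0.0167, 100, 0, -0.00038, 0, -0.0111, 100, 0, -0.00019, 0, -0.0056, 100, 0, 0, 0, 0]}}

```text
time: 23.6
tool_pos: [0.5373, 0.2081, 0.0577]
tcp_rot: [0.602, 0.799, -0.0, -0.0]
wrist_force: [0.6, -0.0, -2.5]
finger_gap: 0.0676
```

```bash
cat > ck.py <<'E'
from h import *
st=bot.observe();print(st['tool_pos'],st['tcp_rot'],st['wrist_force'],st['moment'])
M=R.from_quat(st['tcp_rot']).as_matrix();print('dish',st['tool_pos']+M@[-.0033,0,0],'tool y ang',np.degrees(np.arctan2(M[1,1],M[0,1])))
E
python3 ck.py
```

```text
[0.5373 0.2081 0.0577] [ 0.6017  0.7987 -0.     -0.0001] [ 0.6092 -0.007  -2.5317] [0.0036 0.0312 0.0073]
dish [0.5383 0.2049 0.0577] tool y ang 16.011888954281545
```

{"api": "carry_out", "payload": {"motion": [100, 0, -0.00019, 0, -0.0056, 100, 0, -0.00038, 0, -0.0111, 100, -2e-05, -0.00058, 0, -0.0167, 100, -3e-05, -0.00077, 0, -0.0222, 100, -4e-05, -0.00096, 0, -0.0278, 100, -4e-05, -0.00096, 0, -0.0278, 100, -4e-05, -0.00096, 0, -0.0278, 100, -4e-05, -0.00096, 0, -0.0278]}}

```text
time: 24.4
tool_pos: [0.5359, 0.2072, 0.0577]
tcp_rot: [0.372, 0.928, -0.0, 0.0]
wrist_force: [-0.1, -0.3, -3.1]
finger_gap: 0.0679
```

{"api": "carry_out", "payload": {"motion": [100, -4e-05, -0.00096, 0, -0.0278, 100, -4e-05, -0.00096, 0, -0.0278, 100, -4e-05, -0.00096, 0, -0.0278, 100, -4e-05, -0.00096, 0, -0.0278, 100, -3e-05, -0.00077, 0, -0.0222, 100, -2e-05, -0.00058, 0, -0.0167, 100, 0, -0.00038, 0, -0.0111, 100, 0, -0.00038, 0, -0.0111, 100, 0, 0, 0, 0, 100, 0, 0, 0, 0]}}

```text
time: 25.4
tool_pos: [0.5351, 0.2057, 0.0577]
tcp_rot: [0.113, 0.994, 0.0, -0.0]
wrist_force: [-0.6, 0.1, -2.6]
finger_gap: 0.0679
```

```bash
python3 ck.py
python3 - <<'E'
from h import *
p,d=bot.capture('wrist');cv2.imwrite('pics/w12.png',p[:,:,::-1])
E
```

```text
[0.5351 0.2057 0.0577] [ 0.1132  0.9936  0.     -0.    ] [-0.5942  0.0702 -2.6343] [ 0.0637  0.0033 -0.017 ]
dish [0.5383 0.205  0.0577] tool y ang 77.00480252463092
```

View pics/w12.png

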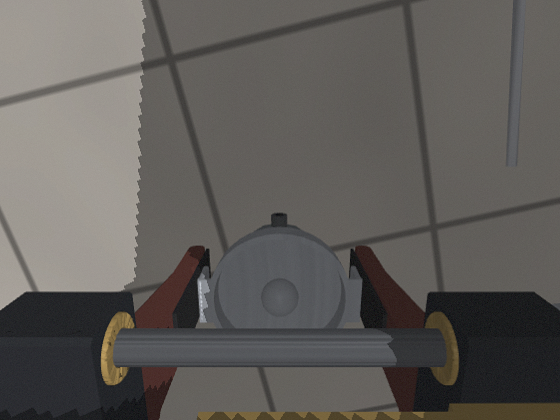

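{"api": "carry_out", "payload": {"motion": [100, 0, 0, 0.001, 0, 100, 0, 0, 0.001, 0, 100, 0, 0, 0, 0, 100, 0, 0, 0, 0]}}

```text
time: 25.85
tool_pos: [0.5351, 0.2058, 0.0571]
tcp_rot: [0.113, 0.994, 0.0, 0.0]
wrist_force: [-0.5, -0.9, -2.2]
finger_gap: 0.0678
```

{"api": "carry_out", "payload": {"motion": [100, 0, 0, 0.001, 0, 100, 0, 0, 0.0005, 0, 100, 0, 0, 0, 0, 100, 0, 0, 0, 0]}}

```text
time: 26.25
tool_pos: [0.5351, 0.2058, 0.0571]
tcp_rot: [0.113, 0.994, 0.0, 0.0]
wrist_force: [-2.5, -1.7, 4.9]
finger_gap: 0.0677
```

```bash
python3 ck.py
python3 - <<'E'
from h import *
p,d=bot.capture('wrist');cv2.imwrite('pics/w13.png',p[:,:,::-1])
p2,d=bot.capture('scene');cv2.imwrite('pics/s13.png',p2[:,:,::-1])
p3,d=bot.capture('top');cv2.imwrite('pics/t13.png',p3[:,:,::-1])
a=cv2.resize(p[220:340,190:370,::-1],(600,400));b=cv2.resize(p2[200:320,280:400,::-1],(400,400))
cv2.imwrite('pics/c17.png',cv2.resize(np.hstack([a,b]),None,fx=.8,fy=.8))
E
```

```text
[0.5351 0.2058 0.0571] [0.1129 0.9936 0.0002 0.0001] [-2.4625 -1.7305  4.9111] [-0.1653  0.5686 -0.0201]
dish [0.5383 0.2051 0.0571] tool y ang 77.03382020114057
```

View pics/c17.png

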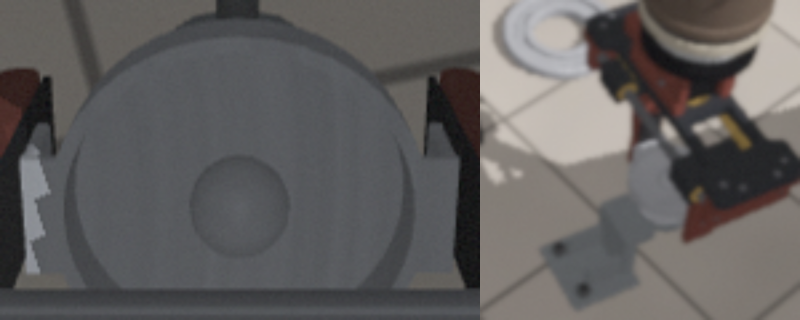

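View pics/s13.png

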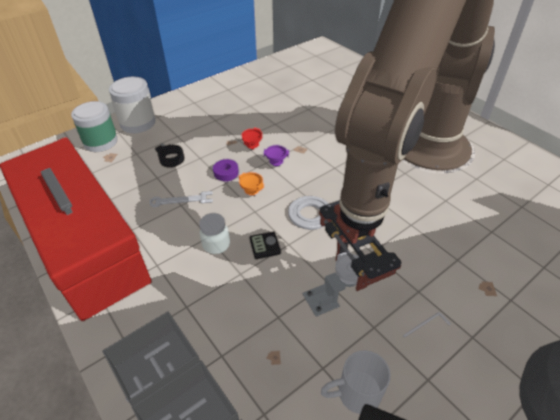

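Run:
```python
from h import *
a=cv2.imread('pics/scene0.png');b=cv2.imread('pics/s13.png')
d=cv2.absdiff(a,b).max(2)
for n,(x,y,w,h) in dict(ring=(205,155,40,30),timer=(248,230,35,30),wrench=(148,185,70,25),jar=(195,210,40,45),orange=(235,170,32,30),purple=(262,143,30,25),barcol=(152,143,35,25),mug=(320,350,70,60)).items(): print(n,np.mean(d[y:y+h,x:x+w]>40))
print(bot.sign_off())
```

```text
ring 0.6666666666666666
timer 0.19047619047619047
wrench 0.4714285714285714
jar 0.31
orange 0.6583333333333333
purple 0.0
barcol 0.10057142857142858
mug 0.0
the job is handed in; nothing more can be done
None
```

The dish is seated in the bracket's slotted collar, turned a quarter turn and still held level in the gripper. The job is handed in at about 26 s.

**What I did:** I gripped the ears with 30 N and lifted the dish out of the ring. I carried it over slowly and put the stem and pin through the slot. I lowered the dish until the foot touched the collar and eased off about 0.6 mm. Then I turned it 90° about the dish's own axis and pressed the foot back down.

**Last checks:**
- **Seat:** the tool stops at 57.1 mm in height, the same as at first contact and as the dish's dimensions predict. The collar pushes back with about 7 N.
- **Turn:** the gripper went from −13° to 77°, so the pin now lies across the slot. It is under the collar and out of sight, so this comes from the turn and the height, not from a picture of the pin.
- **Level and ball:** the tool tilt is under 0.1°, and the ball was in the middle of the dish in every close-up.
- **Other things on the ledge:** in the before and after pictures, everything in view appears to be where it was.

**What disagreed or went wrong:**
- **Wrist camera calibration:** the values the robot reported shifted by about 3 mm partway through. I worked from relative measurements instead and checked them against the floor tile lines. These showed the dish sitting about 3.3 mm off the tool axis, and I allowed for this in the turn.
- **First 9° of the turn:** the foot rubbed on the collar with about 2 N of side force until I eased off.
- **Automatic before/after comparison:** it flagged the areas around the ring, orange dish, wrench, jar, timer and barbell collar. I put this down to the moving arm shadow, judging by eye, and did not measure those positions again.

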